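Set up the repair kit: hook, caddy and heat sinks

TASK

Set up the kit for a repair job: fit the hook bracket into the leaning slat stand near the middle of its groove, tilting its lip in and swinging it down until it is fully seated with its back plate flat on the lower slat, then hang the parts caddy by its handle on the bracket's arm so that it hangs freely and level. Put every heat sink that is there fully down into the nest of its own shape in the tray, and leave the tape roll and the solder spool where they are.

Things in the scene. Friction and masses are not known exactly. Their poses are not given: they have to be found in the camera images.
- stand: fixed aluminium slat stand: two slats 200 mm wide, 8 mm thick, on dark end posts (83 mm and more from the middle), leaning back 15 degrees (0.262 rad) away from the robot, open behind. Lower slat 85 mm high, then the groove, 21 mm high along the panel, then the upper slat, 40 mm high, top 260 mm above the worktop. Origin on the worktop below the groove point; z up.
- groove (a point): slat stand: middle of the groove's length, on the front upper edge of the lower slat, 200 mm above the worktop. Axes: x level and straight into the panel, y along the groove, z up (the frame itself does not lean). Beware of the magnifying lamp that hangs over the worktop beyond the tape roll, right of the stand: come from the robot's side.
- bracket_grip (a point): slatwall hook bracket, 250 g: centre of its black grip block, 24 mm across (y), where to hold it. Starts lying on its back: plate foot and tongue down, hook arm up, lip toward its +x. Frame: z up as it lies (pitch 0). In that frame u = (0.184, 0, -0.983) and w = (0.983, 0, 0.184); seated, u points into the panel and w up along it. The block spans u -47 to -5, w -31 to +3 mm from the heel; its centre u -30, w -14.
- bracket_heel (a point): slatwall hook bracket, 250 g: heel, corner of plate back and tongue underside, zero of u and w. Plate 50 mm wide, u -5 to 0, w -80 to +5 mm; tongue u -5 to +15, w 0 to 5. Seated, the heel lies on the groove's lower front edge (within 50 mm of its middle), with the groove frame's yaw and a pitch of -1.124 rad.
- bracket_lip (a point): slatwall hook bracket, 250 g: top of its upturned lip (u 10 to 15, w 0 to 29 mm). Taller than the groove, it enters only with the hook arm raised 50 to 60 degrees from seated (pitch -0.25 to -0.08), heel some 10 to 15 mm high; then push in while swinging the arm down, so the lip rises behind the upper slat and the tongue lands on the lower one. Let go when nearly down, it drops into its seat.
- bracket_foot (a point): slatwall hook bracket, 250 g: bottom edge of the back of its plate (u 0, w -80 mm); seated, it touches the lower slat.
- bracket_arm (a point): slatwall hook bracket, 250 g: point on its hook arm where the caddy's bar should hang (u -80, w -55 mm). Round rod, 8 mm diameter, along u from the plate to u -108, its end bent up to u -114, w -40. Seated, the rod rises 15 degrees toward the robot.
- caddy_grip (a point): grey open parts caddy, 56 mm (x) x 80 mm (y) x 36 mm high, 120 g, with a rigid arch handle in its y-z plane; this point is the centre of the black grip tab on top of the handle, 12 mm (x) x 32 mm (y) x 38 mm high, standing on the bar, 119 mm above the caddy's underside. z up, x through the arch.
- caddy_bar (a point): caddy: middle of the round handle bar under the grip tab, 10 mm diameter, running along y, 97 mm above the caddy's underside, 22 mm below the tab's centre. The open window under it is 70 mm wide (y) and 56 mm high, down to the caddy's rim.
- round_sink_mid (a point): aluminium heat sink, finned on top, solid in effect, 120 g, standing on its flat base on the worktop; this point is its centre, half-way up. Round, 56 mm diameter, 34 mm high.
- square_sink_mid (a point): aluminium heat sink, finned on top, solid in effect, 120 g, standing on its flat base on the worktop; this point is its centre, half-way up. Square, 48 x 48 mm, 36 mm high.
- oblong_sink_mid (a point): aluminium heat sink, finned on top, solid in effect, 120 g, standing on its flat base on the worktop; this point is its centre, half-way up. Oblong, 70 mm (x) x 36 mm (y), 34 mm high.
- slim_sink_mid (a point): aluminium heat sink, finned on top, solid in effect, 120 g, standing on its flat base on the worktop; this point is its centre, half-way up. Slim, 92 mm (x) x 30 mm (y), 32 mm high.
- round_nest (a point): Grey nest tray: the point where the centre of the round heat sink lies when it is fully down in its own nest. Nest 6 mm deep, floor 4 mm above the worktop, 4 mm play on each side. Tray axes: z up, x away from the robot at yaw 0. The fixed tray is 160 x 178 mm and 10 mm high; a white printer, 104 mm high, stands behind its left edge.
- square_nest (a point): Same nest tray: the point where the centre of the square heat sink lies when it is fully down in its own nest. Nest 6 mm deep, floor 4 mm above the worktop, 4 mm play on each side. Tray axes: z up, x away from the robot at yaw 0. 
- oblong_nest (a point): Same nest tray: the point where the centre of the oblong heat sink lies when it is fully down in its own nest. Nest 6 mm deep, floor 4 mm above the worktop, 4 mm play on each side. Tray axes: z up, x away from the robot at yaw 0. This nest's long side runs along the tray's y.
- slim_nest (a point): Same nest tray: the point where the centre of the slim heat sink lies when it is fully down in its own nest. Nest 6 mm deep, floor 4 mm above the worktop, 4 mm play on each side. Tray axes: z up, x away from the robot at yaw 0. This nest's long side runs along the tray's y.
- tape_roll: bystander: roll of black tape, 59 mm across, 18 mm high, lying on the worktop.
- spool: bystander: spool of solder, 55 mm across, 34 mm high, standing on the worktop.

How it is judged (in metres and radians):
On the way, in this order (a step that is already met when the one before it is completed fails the run):
1. the hook bracket is seated in the groove, plate flat on the lower slat (x of bracket_heel in the frame of groove between -0.005 and 0.005 m and z of bracket_heel in the frame of groove between -0.005 and 0.005 m and y of bracket_heel in the frame of groove between -0.05 and 0.05 m and x of bracket_foot in the frame of groove between -0.027 and -0.015 m and z of bracket_lip in the frame of groove above 0.0205 m and x of bracket_lip in the frame of groove between 0.0145 and 0.0245 m), for 0.2 s.
2. the caddy hangs by its handle on the bracket's arm, let go (distance between caddy_bar and bracket_arm below 0.045 m and contact force between caddy and bracket above 0.3 N and height (world z) of caddy_bar above 0.14 m and angle between caddy_bar's own z axis and vertical below 0.3 rad and contact force between the fingers and caddy below 0.1 N), for 0.3 s.
At the end, for the whole second after the job is handed in: Bracket seated: heel within 5 mm of the groove edge and 50 mm of its middle, lip behind the upper slat, plate foot on the slat (6 mm). Caddy hangs still by its bar on the arm, within 45 mm of its marked point and 0.3 rad of upright. Each heat sink in its nest within 8 mm, 3 mm in height, 0.1 rad (all of step 1 and all of step 2 and linear speed of caddy below 0.05 m/s and horizontal distance between round_sink_mid and round_nest below 0.008 m and z of round_sink_mid in the frame of round_nest between -0.003 and 0.003 m and angle between each of round_sink_mid, square_sink_mid, oblong_sink_mid, slim_sink_mid's own z axis and vertical below 0.1 rad and horizontal distance between square_sink_mid and square_nest below 0.008 m and z of square_sink_mid in the frame of square_nest between -0.003 and 0.003 m and horizontal distance between oblong_sink_mid and oblong_nest below 0.008 m and z of oblong_sink_mid in the frame of oblong_nest between -0.003 and 0.003 m and horizontal distance between slim_sink_mid and slim_nest below 0.008 m and z of slim_sink_mid in the frame of slim_nest between -0.003 and 0.003 m); the robot touches nothing.
It fails at once if the tape roll or the spool is pushed more than 30 mm from its place (distance of any of tape_roll, spool from where it was at the start of the episode above 0.03 m).
Of round_sink, square_sink, oblong_sink, slim_sink only 3 to 4 are there at a start; the rules pass over those that are not, and their reading is None.
At some moment in a run one of round_sink, square_sink, oblong_sink, slim_sink may be knocked a few centimetres aside while the robot is not near it.
It also fails if it takes over 210 s, if anything falls off the work surface, if the arm or the gripper's body presses on something with over 40 N, if the wrist force passes 120 N, or if a joint passes its speed limit or range.

ROBOT

A 6-joint arm with a two-finger parallel gripper is mounted at the origin on a cart in front of the work surface, level with it; the furniture and walls round the work are solid. World frame = base frame: x ahead of the robot, y to its left, z up, the work surface at z = 0. Lengths are in mm, angles in rad, forces in N, time in s.
With the tool pointing down it reaches from about 400 to 925 mm from the base axis. Payload 12.5 kg.
Tool frame: the origin (TCP) lies on the mounting face of the last link; the fingertips stand 190 mm ahead of it and the grasp point (between the pads) lies 171 mm ahead of it; z points along the fingers, y is the line along which they close (so a half turn about z gives the same grasp; the last joint's range is limited). The gripper opens to 95 mm and grips with 3 to 60 N. Pads are 20 mm wide; open, the fingers measure 119 mm over their backs; the gripper's body (75 mm by 180 mm) begins 59 mm behind the grasp point.
Start: joints at [1.005, 0.491, 1.559, -0, 1.092, -0.106], TCP at [277.333, 560.099, 404.761] pointing down, gripper open.
Joint ranges: [-3.1, 3.1], [-0.84, 2.19], [0.05, 2.79], [-1.13, 4.28], [0.06, 2.93], [-2.69, 2.69]. Speed limits (rad/s): [2.22, 2.22, 2.79, 3.14, 3.14, 3.14].

INTERFACE

Orientations are given as [roll, pitch, yaw] about the fixed x, y, z axes, in that order (R = Rz(yaw) Ry(pitch) Rx(roll)).
In Python, from cell import env gives the robot as it stands.
- The arm moves only by the tool carry_out, never from a script. Its argument "series" is a list of rows, each a list of 5 numbers: the shift along the tool's x, y, z in m, then the turn about the tool's z in degrees, then the opening, from 0 (shut) to 1 (fully open). A call has 1 to 20 rows; each row is the pose to reach, as a shift and turn from the pose commanded when the call began, along the tool's axes at that moment; what a row does not reach only later rows make up. A row lasts 1/8 s, in which the tool goes at most 62.5 mm and 10.7 degrees, less where a joint would pass 70% of its speed; a pose out of reach is approached as far as the arm can. A call with a gripper value outside its range is refused whole. The fingers move at their own pace and stop on an object; the grip force is fixed at half the most. Time passes only in rows, so rows that repeat a pose let the fingers close. It gives the time, the measured TCP pose, the force, the opening and the grip force at its end, in the units of the state.
- env.state(): the state, without advancing time (a new reading comes with each control period).
- env.read_camera(name): name is "scene" or "top"; returns (picture, depth): 420x560x3 uint8, red, green, blue; 420x560 float32, mm along the optical axis (not along the pixel's ray), 0 where there is no reading.
- env.get_calibration(name): a dict with "intrinsics" (3x3 intrinsics, pixels), "D" ([k1, k2, p1, p2, k3] as OpenCV has them; the pictures are not rectified), "cam_to_world" (4x4, takes a point from camera to world coordinates). Camera axes: x right, y up, looking along -z (the intrinsics and any distortion apply to the point x, -y, -z); pixel columns grow to the right and rows downward; lengths in mm; the calibration is good to about 2 mm. A picture is of the moment at which its call begins. get_calibration takes no time and is no camera call.
- env.job_done(): hands the job in; it is judged then, once.
The state is a dict: "t": time; "joints": joint angles; "qvel": joint speeds; "tau": joint torques, N m; "eef_pos": TCP position; "tcp_rot": TCP orientation; "ft_force": force on the tool from outside, world axes, zero at the start; "moment": the same for the moment, N m; "opening": opening from 0.0 (shut) to 1.0 (fully open); "grip_force": force on a finger pad.
Only numpy, scipy, OpenCV 4.12 (cv2) and the standard library are available. Lean on these libraries where they do the work, as an engineer would, in place of code of your own. Each camera call takes 0.05 s, during which the arm holds its last target. There are 200 camera calls.

## Working session

There is one attempt and no reset: what is moved stays moved. The work goes in short steps, Python scripts to look and compute and a tool call to move; the robot and the scene stay as the last step left them, time stands still between calls to the robot, and variables do not carry over. Pictures are saved under pics/ and viewed, at most 14 in all, crops included, and the job is handed in when it is done.

Besides the shell and the picture viewer there is one more tool, called after ">>>" in YAML: its name, and indented under it one key for each argument. carry_out: Moves the arm, as the interface text tells. Its arguments: {"type":"object","properties":{"series":{"type":"array","items":{"type":"array","items":{"type":"number"}}}},"required":["series"]}

```bash
ls; mkdir -p pics; cat > h.py <<'E'
import numpy as np, cv2
from cell import env
def cap(n):
    p,d=env.read_camera(n); c=env.get_calibration(n)
    return p,d,np.array(c["intrinsics"],float),np.array(c["D"],float),np.array(c["cam_to_world"],float)
def cloud(n):
    p,d,K,D,T=cap(n)
    h,w=d.shape
    v,u=np.mgrid[0:h,0:w]
    q=cv2.undistortPoints(np.stack([u,v],-1).reshape(-1,1,2).astype(np.float64),K,D).reshape(h,w,2)
    P=np.stack([q[...,0]*d,-q[...,1]*d,-d],-1)@T[:3,:3].T+T[:3,3]
    P[d==0]=np.nan
    return p,P
def proj(n,X):
    c=env.get_calibration(n);T=np.array(c["cam_to_world"],float)
    Y=(np.atleast_2d(X)-T[:3,3])@T[:3,:3]
    Y=Y*[1,-1,-1]
    return cv2.projectPoints(Y.reshape(-1,1,3),np.zeros(3),np.zeros(3),np.array(c["intrinsics"],float),np.array(c["D"],float))[0].reshape(-1,2)
E
python3 - <<'E'
from h import *
for n in("scene","top"):
    p,P=cloud(n); np.save(n+"0.npy",P); cv2.imwrite(f"pics/{n}0.png",cv2.resize(p[...,::-1],(784,588)))
    cv2.imwrite(n+"0_raw.png",p[...,::-1])
    print(env.get_calibration(n)["cam_to_world"])
print(env.state())
E
```

```text
pics
[[ 6.57274177e-01  4.01928427e-01 -6.37529761e-01 -4.18101169e+02]
 [-7.53614041e-01  3.42072658e-01 -5.61295087e-01 -7.48207710e+02]
 [-7.51895156e-03  8.49376145e-01  5.27734431e-01  8.81314193e+02]
 [ 0.00000000e+00  0.00000000e+00  0.00000000e+00  1.00000000e+00]]
[[ 1.86096376e-02  9.92316666e-01 -1.22316461e-01  3.14838164e+02]
 [-9.99786227e-01  1.95715701e-02  6.66742486e-03  5.31576869e+01]
 [ 9.01012199e-03  1.22166234e-01  9.92468755e-01  1.59994381e+03]
 [ 0.00000000e+00  0.00000000e+00  0.00000000e+00  1.00000000e+00]]
{'t': 0.1, 'joints': array([ 1.00539008e+00,  4.91516934e-01,  1.55940015e+00, -1.71162840e-05,
        1.09171389e+00, -1.05602990e-01]), 'qvel': array([ 0.00026795, -0.00206256, -0.00033263, -0.00110994, -0.00019954,
        0.00103412]), 'tau': array([ 2.26014570e-03, -6.13624048e+01, -2.58605701e+01,  6.94268290e-02,
        4.70488763e-02, -7.07305344e-05]), 'eef_pos': array([277.32479336, 560.0724225 , 404.20510864]), 'tcp_rot': array([-3.14055852e+00, -9.43497068e-05,  2.68179724e+00]), 'ft_force': array([ 0.7220359 ,  1.41690881, -1.12038715]), 'moment': array([-0.0085091 , -0.0426358 , -0.01299507]), 'grip_force': 0.0, 'opening': 0.9994356055450525}
```

View pics/scene0.png

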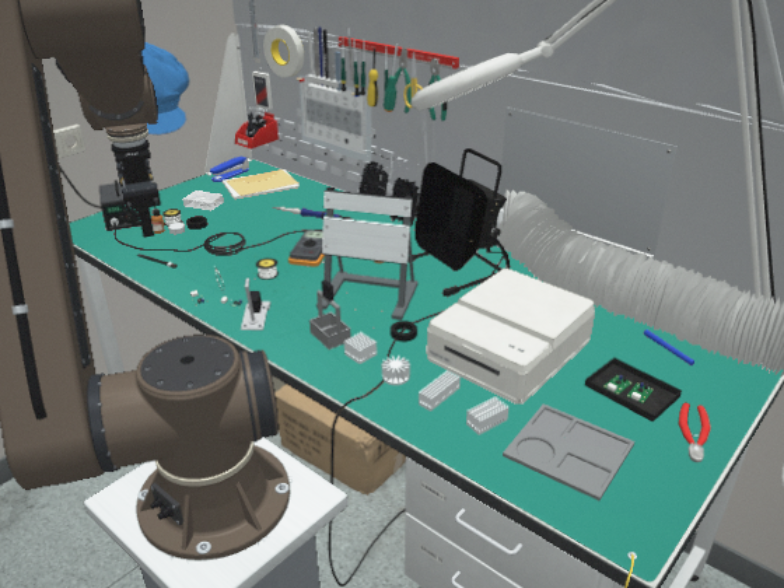

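View pics/top0.png

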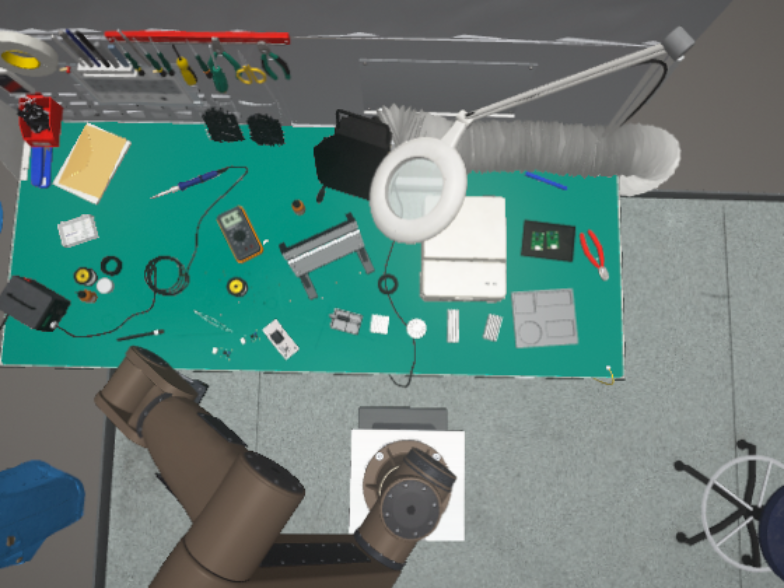

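```bash
python3 - <<'E'
from h import *
for n in("top","scene"):
    P=np.load(n+"0.npy"); h=P[...,2]
    tbl=(abs(h)<8)&(P[...,0]>330)&(P[...,0]<700)&(abs(P[...,1])<300)
    A=P[tbl]; c=np.linalg.lstsq(np.c_[A[:,:2],np.ones(len(A))],A[:,2],rcond=None)[0]; print(n,"table plane",c)
    m=((h>13)&(h<300)&(P[...,0]>330)&(P[...,0]<760)&(P[...,1]>-450)&(P[...,1]<500)).astype(np.uint8)
    k,L,s,ce=cv2.connectedComponentsWithStats(m,connectivity=4)
    for i in range(1,k):
        if s[i,4]<25: continue
        Q=P[L==i]; zt=np.percentile(Q[:,2],95)
        T=Q[Q[:,2]>zt-6]
        r=cv2.minAreaRect(T[:,:2].astype(np.float32))
        print(ce[i].round(),s[i,4],"ztop %.0f"%zt,"mean",T[:,:2].mean(0).round(),"rect c",np.round(r[0]),"size",np.round(r[1]),"ang",round(r[2],1))
# tray from top: z in 2..13
P=np.load("top0.npy")
m=(P[...,2]>6)&(P[...,2]<14)&(P[...,1]<-180)&(P[...,1]>-460)&(P[...,0]>330)&(P[...,0]<620)
m=cv2.morphologyEx(m.astype(np.uint8),cv2.MORPH_OPEN,np.ones((2,2)))
k,L,s,ce=cv2.connectedComponentsWithStats(m); i=1+s[1:,4].argmax()
r=cv2.minAreaRect(P[L==i][:,:2].astype(np.float32)); print("tray",r,s[i])
im=cv2.imread("top0_raw.png")
a=cv2.resize(im[205:265,160:270],None,fx=7,fy=7,interpolation=cv2.INTER_CUBIC)[:420,:770]
im=cv2.imread("top0_raw.png");b=cv2.resize(im[195:260,230:420],None,fx=4,fy=4,interpolation=cv2.INTER_CUBIC)
cv2.imwrite("pics/c1.png",np.vstack([a[:330,:760],b]))
im=cv2.imread("scene0_raw.png");cv2.imwrite("pics/c2.png",cv2.resize(im[190:310,160:310],None,fx=5,fy=5,interpolation=cv2.INTER_CUBIC))
E
```

```text
top table plane [-1.28756912e-04 -4.54647393e-04  2.02584156e+00]
[333. 185.] 3542 ztop 109 mean [ 675. -158.] rect c [ 641. -145.] size [238. 223.] ang 0.2
[232. 177.] 1376 ztop 260 mean [643. 238.] rect c [647. 240.] size [ 31. 199.] ang 25.3
[176. 171.] 386 ztop 38 mean [682. 478.] rect c [689. 490.] size [120.  66.] ang 28.8
[263. 191.] 25 ztop 21 mean [605. 121.] rect c [606. 121.] size [26. 21.] ang 27.4
[277. 202.] 85 ztop 25 mean [563.  67.] rect c [561.  68.] size [55. 49.] ang 12.4
[171. 204.] 87 ztop 40 mean [542. 485.] rect c [543. 484.] size [29. 52.] ang 81.0
[246. 227.] 147 ztop 140 mean [451. 181.] rect c [450. 180.] size [31. 11.] ang 77.5
[324. 232.] 135 ztop 37 mean [ 439. -123.] rect c [ 443. -121.] size [87. 28.] ang 0.3
[271. 231.] 94 ztop 42 mean [444.  85.] rect c [443.  86.] size [47. 43.] ang 86.0
[352. 233.] 157 ztop 39 mean [ 438. -232.] rect c [ 442. -234.] size [35. 69.] ang 75.0
[297. 234.] 66 ztop 39 mean [436. -16.] rect c [436. -16.] size [44. 30.] ang 27.5
[199. 241.] 151 ztop 116 mean [364. 340.] rect c [364. 340.] size [16.  6.] ang 25.9
scene tab
[... 610 characters left out ...]
64.] rect c [562.  66.] size [60. 55.] ang 40.8
[282. 263.] 259 ztop 36 mean [433. -20.] rect c [433. -19.] size [56. 56.] ang 3.6
[456. 264.] 102 ztop 22 mean [ 751. -389.] rect c [ 751. -388.] size [121.  17.] ang 89.5
[427. 264.] 36 ztop 23 mean [ 698. -327.] rect c [ 697. -327.] size [ 5. 70.] ang 85.5
[313. 277.] 389 ztop 34 mean [ 442. -122.] rect c [ 443. -122.] size [94. 34.] ang 0.8
[438. 282.] 109 ztop 21 mean [ 649. -385.] rect c [ 648. -384.] size [130.  11.] ang 84.1
[348. 295.] 421 ztop 36 mean [ 440. -234.] rect c [ 441. -234.] size [39. 73.] ang 73.8
tray ((473.5614318847656, -393.6382751464844), (39.31317138671875, 88.89420318603516), 27.14208221435547) [380 218  22  15 142]
```

View pics/c1.png

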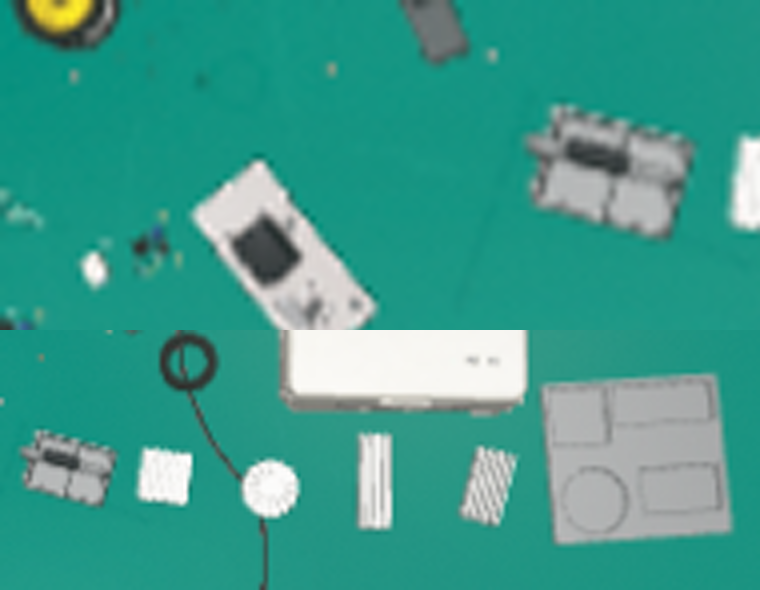

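View pics/c2.png

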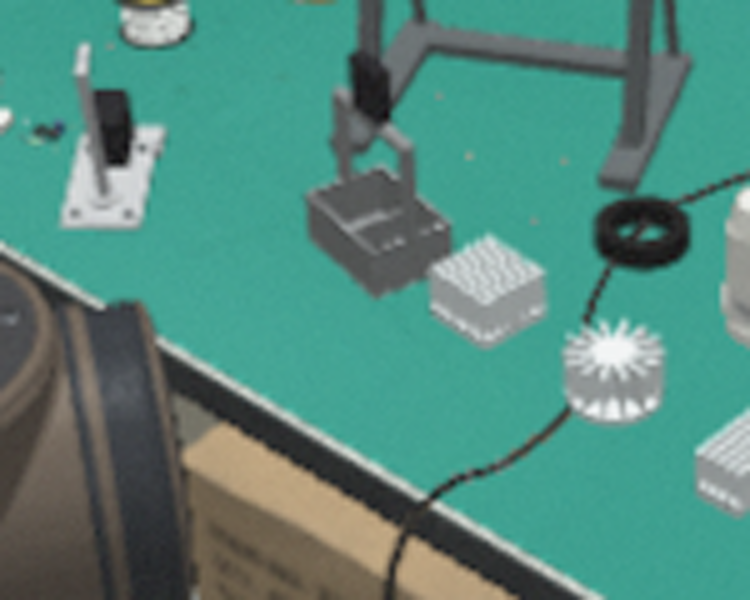

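```bash
python3 - <<'E'
from h import *
from scipy.optimize import least_squares
# stand fit: front plane points from both cams
for n in("scene","top"):
    P=np.load(n+"0.npy"); im=cv2.imread(n+"0_raw.png").astype(int)
    m=(abs(P[...,0]-640)<90)&(abs(P[...,1]-240)<130)&(P[...,2]>122)&(P[...,2]<268)
    Q=P[m]
    # iterate plane with fixed lean: n=(c15 cos y, c15 sin y, -s15)
    c,s=np.cos(.262),np.sin(.262)
    f=lambda v:(Q@np.array([c*np.cos(v[0]),c*np.sin(v[0]),-s])-v[1])
    r=least_squares(f,[.44,600*.87+.42*240-50],loss="soft_l1",f_scale=1.5).x
    d=f(r); I=Q[abs(d)<4]
    al=-np.sin(r[0])*I[:,0]+np.cos(r[0])*I[:,1]   # y coordinate
    up=(I[:,2])/c
    print(n,"yaw",r[0],"off",r[1],len(I),"y",np.percentile(al,[0.5,1,50,99,99.5]),"z",np.percentile(I[:,2],[.5,99.5]))
    hz=np.histogram(I[:,2],np.arange(110,270,5));print(hz[0])
    # groove pt: z=200, on plane, y mid
    ym=(np.percentile(al,.7)+np.percentile(al,99.3))/2
    X=(r[1]+s*200)/c
    print("groove",X*np.cos(r[0])-ym*np.sin(r[0]),X*np.sin(r[0])+ym*np.cos(r[0]))
P=np.load("top0.npy")
for px in((418,190),(418,150),(418,235),(375,190),(460,190)):print("lamp",px,P[int(px[1]*420/588),int(px[0]*560/784)].round())
def ortho(n,z,x0,x1,y0,y1,s):
    im=cv2.imread(n+"0_raw.png")
    X,Y=np.meshgrid(np.arange(x1,x0,-1/s),np.arange(y1,y0,-1/s),indexing="ij")
    uv=proj(n,np.stack([X,Y,0*X+z],-1).reshape(-1,3)).reshape(*X.shape,2).astype(np.float32)
    return cv2.remap(im,uv[...,0],uv[...,1],cv2.INTER_CUBIC)
a=ortho("top",10,330,540,-480,-280,1.9); b=ortho("scene",10,330,540,-480,-280,1.9)
c=ortho("top",8,310,420,280,390,1.9)
def mark(z,P,n): print()
row2=[ortho("top",4,320,410,290,390,3.2)]+[ortho("scene",4,320,410,290,390,3.2)]
t=np.hstack([a,b]); q=np.hstack(row2); w=max(t.shape[1],q.shape[1])
pad=lambda i:cv2.copyMakeBorder(i,0,0,0,w-i.shape[1],cv2.BORDER_CONSTANT)
o=np.vstack([pad(t)]); cv2.imwrite("pics/o1.png",o); print(o.shape)
E
```

```text
scene yaw 0.4590511014537662 off 585.1649979826143 1817 y [-169.43717275 -168.7811396   -74.28620925   28.46065819   29.44071477] z [122.69502533 259.95318139]
[ 0  0 43 74 74 76 79 85 72 77 73 81 72 80 67 71 85 76 17  1  2  7 57 84
 70 74 77 74 81 79  9]
groove 622.2019147848596 229.48749367343459
top yaw 0.4546215846544694 off 586.8061014993976 1036 y [-166.72701136 -166.06941139  -69.00007283   29.72713805   30.33579751] z [122.67508887 263.31556459]
[ 0  0 32 41 29 35 30 37 39 35 38 32 31 47 32 45 37 46 54  3  0  7 24 37
 41 41 47 45 37 83 29]
groove 623.95293829881 229.08321250237748
lamp (418, 190) [667.   7. 541.]
lamp (418, 150) [739.   9. 563.]
lamp (418, 235) [574.   6. 555.]
lamp (375, 190) [673.  93. 517.]
lamp (460, 190) [653. -69. 590.]
(399, 760, 3)
```

View pics/o1.png

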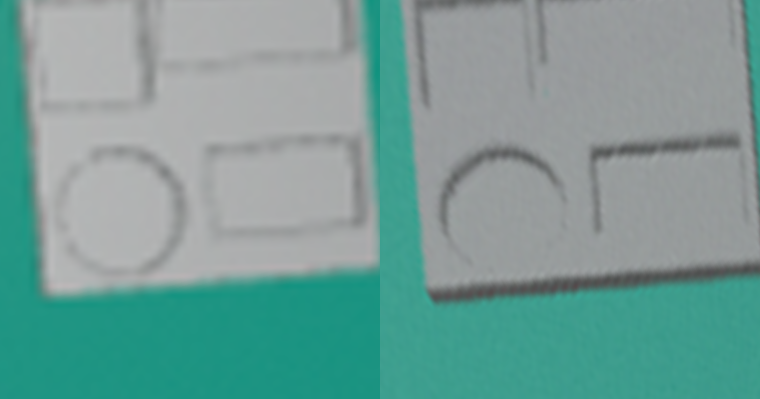

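```bash
cat >> h.py <<'E'
def ortho(n,z,x0,x1,y0,y1,s,im):
    X,Y=np.meshgrid(np.arange(x1,x0,-1/s),np.arange(y1,y0,-1/s),indexing="ij")
    uv=proj(n,np.stack([X,Y,0*X+z],-1).reshape(-1,3)).reshape(*X.shape,2).astype(np.float32)
    return cv2.remap(im,uv[...,0],uv[...,1],cv2.INTER_CUBIC)
E
python3 - <<'E'
from h import *
it=cv2.imread("top0_raw.png");isc=cv2.imread("scene0_raw.png")
a=ortho("top",10,460,570,-490,-280,1.9,it)
b=ortho("scene",10,460,570,-490,-280,1.9,isc)
c=ortho("top",2,310,430,280,400,3.3,it)  # bracket plate
d=ortho("scene",2,310,430,280,400,3.3,isc)
t=np.hstack([a,b]);q=np.hstack([c,d]);W=max(t.shape[1],q.shape[1])
pad=lambda i:cv2.copyMakeBorder(i,0,0,0,W-i.shape[1],cv2.BORDER_CONSTANT)
o=np.vstack([pad(t)[:205],pad(q)[:394]]);print(o.shape,t.shape,q.shape);cv2.imwrite("pics/o2.png",o[:600,:800])
E
```

```text
(599, 798, 3) (209, 798, 3) (396, 792, 3)
```

View pics/o2.png

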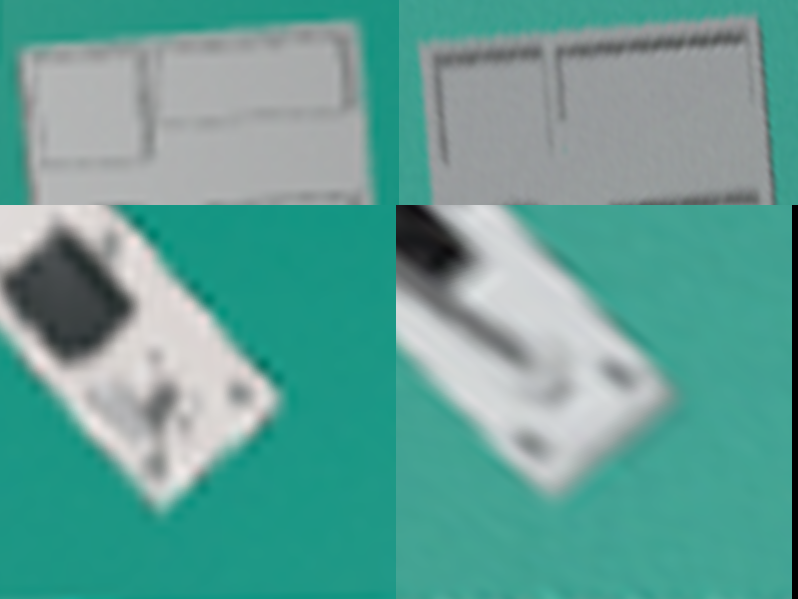

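```bash
cat >> h.py <<'E'
def go(x,y,z,yawdeg):
    "shift for grasp point target (mm, world), tool yaw in deg"
    s=env.state(); p=np.array(s["eef_pos"]); ps=s["tcp_rot"][2]
    d=np.array([x,y,z+171])-p; t=(np.degrees(ps)-yawdeg+180)%360-180
    print("t %.2f"%s["t"],"grasp",(p-[0,0,171]).round(1),"yaw %.2f"%np.degrees(ps),"open %.3f"%s["opening"],
     "-> shift",np.round([(d[0]*np.cos(ps)+d[1]*np.sin(ps))/1e3,(d[0]*np.sin(ps)-d[1]*np.cos(ps))/1e3,-d[2]/1e3],4),"turn %.1f"%t)
E
python3 -c "
from h import *
go(406,376.2,190,221);go(406,376.2,44,221)"
```

```text
t 0.10 grasp [277.3 560.1 233.2] yaw 153.66 open 0.999 -> shift [-0.1969 -0.1077  0.0432] turn -67.3
t 0.10 grasp [277.3 560.1 233.2] yaw 153.66 open 0.999 -> shift [-0.1969 -0.1077  0.1892] turn -67.3
```

>>> carry_out:
  series:
    - [-0.05, -0.027, 0.01, -10, 0.6]
    - [-0.1, -0.054, 0.02, -20, 0.6]
    - [-0.15, -0.081, 0.03, -30, 0.6]
    - [-0.197, -0.1077, 0.043, -40, 0.6]
    - [-0.197, -0.1077, 0.043, -50, 0.6]
    - [-0.197, -0.1077, 0.043, -60, 0.6]
    - [-0.197, -0.1077, 0.043, -67.3, 0.6]
    - [-0.197, -0.1077, 0.043, -67.3, 0.6]
    - [-0.197, -0.1077, 0.043, -67.3, 0.6]

```text
t: 1.23
eef_pos: [406.0, 376.2, 361.6]
tcp_rot: [3.142, -0.0, -2.429]
ft_force: [0.9, 0.0, -0.2]
opening: 0.606
grip_force: 0.0
```

```bash
python3 - <<'E'
from h import *
go(406,376.2,44,221)
p,P=cloud("scene");s=p[...,::-1]
cv2.imwrite("pics/s1.png",cv2.resize(s[110:260,110:270],None,fx=4,fy=4,interpolation=cv2.INTER_CUBIC))
print(proj("scene",[[406,376.2,44],[406,376.2,25]])-[110,110])
print(env.state()["joints"])
E
```

```text
t 1.23 grasp [406.  376.2 190.6] yaw -139.20 open 0.606 -> shift [0.     0.     0.1466] turn -0.2
[[ 71.51855485 102.7357425 ]
 [ 72.14943797 107.79876738]]
[ 6.27940022e-01  4.39522220e-01  1.78547368e+00  4.45594433e-05
  9.16733281e-01 -1.65546869e+00]
```

View pics/s1.png

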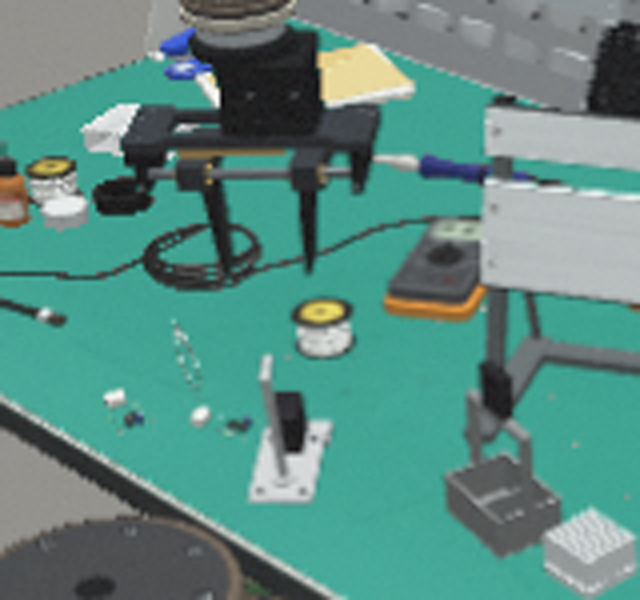

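>>> carry_out:
  series:
    - [0, 0, 0.05, 0, 0.6]
    - [0, 0, 0.1, 0, 0.6]
    - [0, 0, 0.135, 0, 0.6]
    - [0, 0, 0.1466, 0, 0.6]
    - [0, 0, 0.1466, 0, 0.6]
    - [0, 0, 0.1466, 0, 0.2]
    - [0, 0, 0.1466, 0, 0.1]
    - [0, 0, 0.1466, 0, 0.1]
    - [0, 0, 0.1466, 0, 0.1]
    - [0, 0, 0.1466, 0, 0.1]
    - [0, 0, 0.1466, 0, 0.1]

```text
t: 2.65
eef_pos: [406.2, 376.2, 215.5]
tcp_rot: [-3.142, 0.001, -2.427]
ft_force: [-0.3, -0.0, 5.7]
opening: 0.252
grip_force: 30.0
```

```bash
cat > plan.py <<'E'
import numpy as np
from cv2 import intersectConvexConvex as icc
R=lambda a,b,c,d:np.array([[a,c],[b,c],[b,d],[a,d]],np.float32)
B=[R(-5,0,-80,5),R(-5,15,0,5),R(10,15,0,29)]
S=[R(0,8,-85,0),R(0,8,21,61)]
G=np.array([-31,-5.7])
def rot(P,f): f=np.radians(f); return np.stack([P[...,0]*np.cos(f)+P[...,1]*np.sin(f),-P[...,0]*np.sin(f)+P[...,1]*np.cos(f)],-1)
def coll(h,f): # overlap area
    return sum(icc(np.float32(rot(b,f)+h),s)[0] for b in B for s in S)
def collG(g,f): return coll(np.array(g)-rot(G,f),f)
E
python3 - <<'E'
from plan import *
tol=.3
for f in range(64,44,-3):
    # straight insertion windows: for heel a, how deep n can go from -40
    out=[]
    for a in np.arange(4,20,1.):
        n=-40
        while n<12 and coll(np.array([n,a]),f)<tol: n+=.5
        out.append((a,n))
    print(f,out)
# quasi static: start f0, push to depth then lower G, f follows
for f0 in (60,57,54,50):
  best=None
  for a0 in (11,12,13,14,15):
    n=-40
    while n<10 and coll(np.array([n,a0]),f0)<tol: n+=.5
    n-=.5
    if n<-15: continue
    g=np.array([n,a0])+rot(G,f0)
    gend=np.array([-31,-5.7])
    f=f0; tr=[]
    ok=True
    for k in np.linspace(0,1,60):
        gg=g+(gend-g)*k
        ff=f
        while ff>-1 and collG(gg,ff)>tol: ff-=.25
        if ff<=-1: ok=False;tr.append((round(k,2),"stuck",f));break
        f=ff
        if len(tr)<12 and int(k*59)%6==0: tr.append((round(k,2),f))
    print(f0,a0,n,g.round(1),ok,f,tr)
E
```

```text
64 [(np.float64(4.0), -24.5), (np.float64(5.0), -22.5), (np.float64(6.0), -20.5), (np.float64(7.0), -18.5), (np.float64(8.0), -16.5), (np.float64(9.0), -14.5), (np.float64(10.0), -12.5), (np.float64(11.0), -10.5), (np.float64(12.0), -8.5), (np.float64(13.0), -6.5), (np.float64(14.0), 12.0), (np.float64(15.0), -2.0), (np.float64(16.0), -2.5), (np.float64(17.0), -3.0), (np.float64(18.0), -30.0), (np.float64(19.0), -30.5)]
61 [(np.float64(4.0), -22.5), (np.float64(5.0), -20.5), (np.float64(6.0), -19.0), (np.float64(7.0), -17.0), (np.float64(8.0), -15.0), (np.float64(9.0), -13.5), (np.float64(10.0), -11.5), (np.float64(11.0), -10.0), (np.float64(12.0), -8.5), (np.float64(13.0), 12.0), (np.float64(14.0), 12.0), (np.float64(15.0), -1.5), (np.float64(16.0), -2.5), (np.float64(17.0), -30.0), (np.float64(18.0), -30.5), (np.float64(19.0), -31.0)]
58 [(np.float64(4.0), -20.5), (np.float64(5.0), -19.0), (np.float64(6.0), -17.5), (np.float64(7.0), -16.0), (np.float64(8.0), -14.5), (np.float64(9.0), -12.5), (np.float64(10.0), -11.5), (np.float64(11.0), -10.0), (np.float64(12.0), -8.0), (np.float64
[... 3675 characters left out ...]
, (np.float64(0.1), 57), (np.float64(0.2), 57), (np.float64(0.31), 0.0), (np.float64(0.32), 'stuck', 0.0)]
57 14 9.5 [-12.2  36.9] False 0.0 [(np.float64(0.0), 57), (np.float64(0.1), 57), (np.float64(0.2), 57), (np.float64(0.31), 0.0), (np.float64(0.32), 'stuck', 0.0)]
54 11 -10.0 [-32.8  32.7] True 0.0 [(np.float64(0.0), 54), (np.float64(0.1), 46.0), (np.float64(0.2), 40.0), (np.float64(0.31), 35.0), (np.float64(0.41), 31.0), (np.float64(0.51), 26.5), (np.float64(0.61), 21.75), (np.float64(0.71), 16.5), (np.float64(0.81), 10.75), (np.float64(0.92), 4.75)]
54 12 9.5 [-13.3  33.7] False 0.0 [(np.float64(0.0), 54), (np.float64(0.1), 54), (np.float64(0.2), 54), (np.float64(0.27), 'stuck', 0.0)]
```

```bash
python3 -c "
from h import *
go(406,376.2,250,221);go(540,190,270,206)"
```

```text
t 2.65 grasp [406.2 376.2  44.5] yaw -139.04 open 0.252 -> shift [ 1.000e-04  1.000e-04 -2.055e-01] turn -0.0
t 2.65 grasp [406.2 376.2  44.5] yaw -139.04 open 0.252 -> shift [ 0.021  -0.2284 -0.2255] turn 15.0
```

```bash
cat >> plan.py <<'E'
c15,s15=np.cos(.262),np.sin(.262)
GR=np.array([623.,229.3,200.]); YG=0.457
def world(g,y=0):
    X=g[0]*c15+g[1]*s15; Z=-g[0]*s15+g[1]*c15
    return GR+[X*np.cos(YG)-y*np.sin(YG),X*np.sin(YG)+y*np.cos(YG),Z]
def gof(h,f): return np.array(h)+rot(G,f)
E
python3 - <<'E'
from plan import *; from h import go
for h in((-60,13.5),(-10.5,13.5)):
    g=gof(h,62); print(h,g,world(g).round(1))
x=world(gof((-60,13.5),62)); go(*x,180+np.degrees(YG)); go(406.2,376.2,x[2]+5,221)
E
```

```text
(-60, 13.5) [-79.58641973  38.19538747] [562.9 199.7 257.5]
(-10.5, 13.5) [-30.08641973  38.19538747] [605.8 220.8 244.7]
t 2.65 grasp [406.2 376.2  44.5] yaw -139.04 open 0.252 -> shift [-0.0027 -0.236  -0.213 ] turn 14.8
t 2.65 grasp [406.2 376.2  44.5] yaw -139.04 open 0.252 -> shift [-0.    -0.    -0.218] turn -0.0
```

>>> carry_out:
  series:
    - [0, 0, -0.01, 0, 0.1]
    - [0, 0, -0.04, 0, 0.1]
    - [0, 0, -0.08, 0, 0.1]
    - [0, 0, -0.125, 0, 0.1]
    - [0, 0, -0.17, 0, 0.1]
    - [0, 0, -0.213, 0, 0.1]
    - [-0.0005, -0.04, -0.213, 3, 0.1]
    - [-0.001, -0.085, -0.213, 6, 0.1]
    - [-0.0015, -0.13, -0.213, 9, 0.1]
    - [-0.002, -0.175, -0.213, 12, 0.1]
    - [-0.0025, -0.21, -0.213, 14.8, 0.1]
    - [-0.0027, -0.236, -0.213, 14.8, 0.1]
    - [-0.0027, -0.236, -0.213, 14.8, 0.1]
    - [-0.0027, -0.236, -0.213, 14.8, 0.1]

```text
t: 4.4
eef_pos: [562.3, 200.0, 428.2]
tcp_rot: [3.141, -0.001, -2.685]
ft_force: [-0.3, 0.6, -2.1]
opening: 0.246
grip_force: 30.0
```

```bash
python3 - <<'E'
from h import *; from plan import *
x=world(gof((-60,13.5),62)); go(*x,180+np.degrees(YG))
for n in("scene","top"):
    p,P=cloud(n); np.save(n+"1.npy",P); cv2.imwrite(n+"1_raw.png",p[...,::-1])
# points in groove frame near bracket: plate and rod, in X,Z
P=np.load("scene1.npy");D=P-GR
X=D[...,0]*np.cos(YG)+D[...,1]*np.sin(YG);Y=-D[...,0]*np.sin(YG)+D[...,1]*np.cos(YG);Z=D[...,2]
uv=proj("scene",x)[0];u,v=uv.round().astype(int);print(uv)
im=cv2.imread("scene1_raw.png");cv2.imwrite("pics/s2.png",cv2.resize(im[v-70:v+70,u-80:u+80],None,fx=4.2,fy=4.2,interpolation=cv2.INTER_CUBIC))
m=(X<-30)&(X>-180)&(abs(Y)<26)&(Z>-30)&(Z<140)
print(m.sum())
np.save("pts.npy",np.c_[X[m],Y[m],Z[m]])
# profile render
img=np.zeros((500,500,3),np.uint8)
for a,b,c in np.c_[X[m],Y[m],Z[m]]: cv2.circle(img,(int((a+190)*3),int(450-(c+30)*3)),2,(255,255,255) if abs(b)>13 else (0,200,255),-1)
for b in B:
    q=rot(b,62)+[-60,13.5]; XX=q[:,0]*c15+q[:,1]*s15;ZZ=-q[:,0]*s15+q[:,1]*c15
    cv2.polylines(img,[np.int32(np.c_[(XX+190)*3,450-(ZZ+30)*3])],True,(0,255,0))
cv2.imwrite("pics/prof.png",img)
E
```

```text
t 4.40 grasp [562.3 200.  257.2] yaw -153.85 open 0.246 -> shift [-0.0004 -0.0004 -0.0003] turn -0.0
[253.85757036 150.21483376]
724
```

View pics/s2.png

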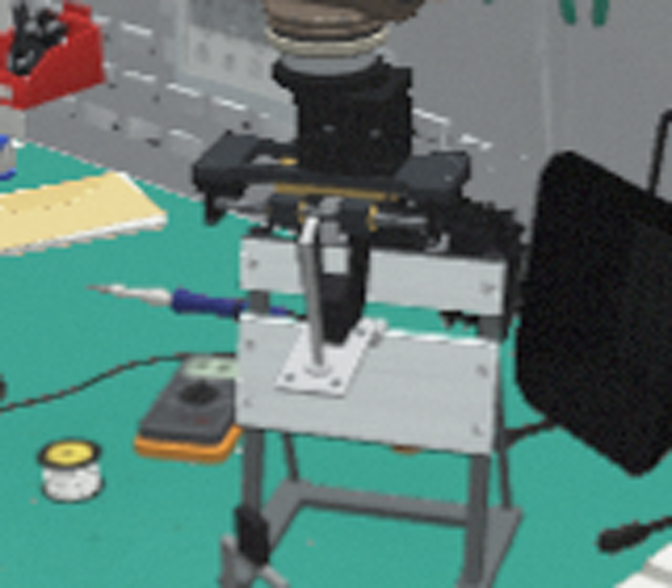

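View pics/prof.png

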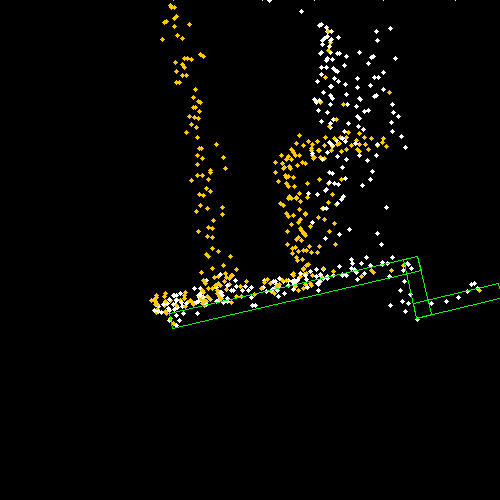

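```bash
python3 - <<'E'
from h import *; from plan import *
x=world(gof((-10.5,14.5),62)); print(x); go(*x,180+np.degrees(YG))
E
```

```text
[606.03271059 220.95688017 245.65056946]
t 4.50 grasp [562.2 200.3 257.3] yaw -153.80 open 0.255 -> shift [-0.0484 -0.0009  0.0116] turn 0.0
```

>>> carry_out:
  series:
    - [-0.006, 0, 0.0014, 0, 0.1]
    - [-0.012, 0, 0.0028, 0, 0.1]
    - [-0.018, 0, 0.0043, 0, 0.1]
    - [-0.024, 0, 0.0058, 0, 0.1]
    - [-0.03, 0, 0.0072, 0, 0.1]
    - [-0.036, 0, 0.0086, 0, 0.1]
    - [-0.042, 0, 0.01, 0, 0.1]
    - [-0.0484, 0, 0.0116, 0, 0.1]
    - [-0.0484, 0, 0.0116, 0, 0.1]

```text
t: 5.62
eef_pos: [606.6, 221.2, 416.3]
tcp_rot: [3.142, -0.0, -2.685]
ft_force: [0.2, 0.3, -2.1]
opening: 0.251
grip_force: 30.0
```

```bash
cat > prof.py <<'E'
import sys
from h import *; from plan import *
from scipy.optimize import least_squares
def fit(g,f0,view=None):
    out=[]
    p,P=cloud("scene");D=P-GR
    X=D[...,0]*np.cos(YG)+D[...,1]*np.sin(YG);Y=-D[...,0]*np.sin(YG)+D[...,1]*np.cos(YG);Z=D[...,2]
    n=X*c15-Z*s15;a=X*s15+Z*c15
    # plate front face points: white pixels, off the middle
    sat=p.max(-1).astype(int)-p.min(-1); m=(n<-3)&(n>-110)&(abs(Y)<24)&(a>-110)&(a<60)&(p.min(-1)>150)&(sat<40)
    Q=np.c_[n[m],a[m]]
    def res(v):
        f=np.radians(v[0]); h=v[1:]
        d=Q-h; u=d[:,0]*np.cos(f)-d[:,1]*np.sin(f)
        return u+5
    def r(v):  # plate line through heel implied by grip
        h=g-rot(G,v[0]); return res([v[0],h[0],h[1]+v[1]])
    s=least_squares(lambda v:np.r_[r(v),v[1]],[f0,0],loss="soft_l1",f_scale=1.5)
    h=g-rot(G,s.x[0]); print("phi %.1f bias %.1f heel"%tuple(s.x),h.round(1),m.sum())
    if view: u,v=proj("scene",GR)[0].round().astype(int); cv2.imwrite(view,cv2.resize(p[v-60:v+60,u-80:u+80,::-1],None,fx=5,fy=5,interpolation=cv2.INTER_CUBIC))
st=env.state(); d=np.array(st["eef_pos"])-[0,0,171]-GR
X=d[0]*np.cos(YG)+d[1]*np.sin(YG);Y=-d[0]*np.sin(YG)+d[1]*np.cos(YG)
g=np.array([X*c15-d[2]*s15,X*s15+d[2]*c15]); print("t %.2f"%st["t"],"G n,a",g.round(1),"y",Y.round(1),"F",st["ft_force"].round(1))
fit(g,float(sys.argv[1]),sys.argv[2] if len(sys.argv)>2 else None)
E
python3 prof.py 62
```

```text
t 5.62 G n,a [-29.4  39. ] y -0.0 F [ 0.2  0.3 -2.1]
phi 73.6 bias -8.7 heel [-15.2  10.9] 277
```

>>> carry_out:
  series:
    - [0.0008, 0, 0.002, 0, 0.1]
    - [0.0014, 0, 0.004, 0, 0.1]
    - [0.002, 0, 0.006, 0, 0.1]
    - [0.0026, 0, 0.0078, 0, 0.1]
    - [0.0031, 0, 0.0096, 0, 0.1]
    - [0.0036, 0, 0.0115, 0, 0.1]
    - [0.0036, 0, 0.0115, 0, 0.1]

```text
t: 6.55
eef_pos: [602.6, 219.4, 409.1]
tcp_rot: [-3.141, 0.006, -2.685]
ft_force: [-7.4, -2.1, 24.9]
opening: 0.248
grip_force: 30.0
```

```bash
python3 prof.py 45 pics/i1.png
```

```text
t 6.55 G n,a [-31.8  30.9] y 0.1 F [-7.4 -2.1 24.9]
phi 61.1 bias 1.0 heel [-11.8   6.6] 282
```

View pics/i1.png

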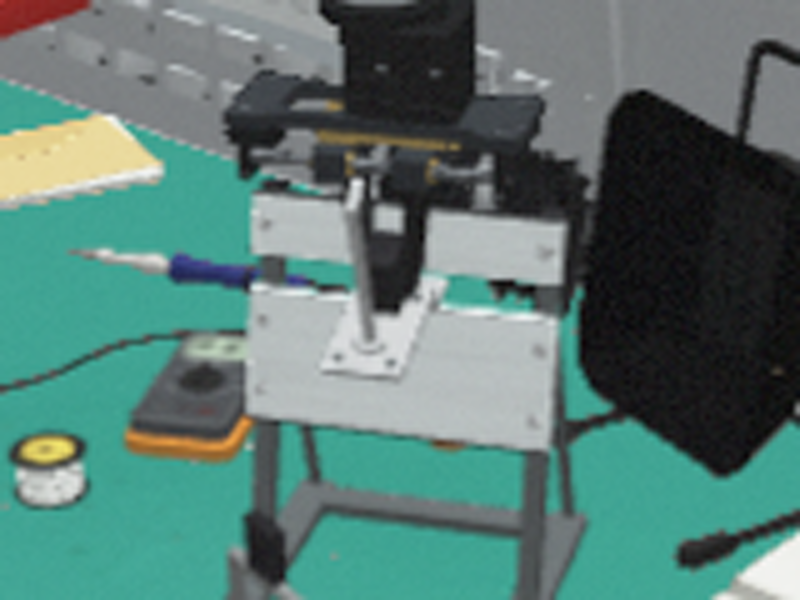

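>>> carry_out:
  series:
    - [0.0, 0, 0.002, 0, 0.1]
    - [0.0, 0, 0.004, 0, 0.1]
    - [0.0, 0, 0.006, 0, 0.1]
    - [0.0, 0, 0.006, 0, 0.1]

```text
t: 7.1
eef_pos: [602.1, 219.2, 405.7]
tcp_rot: [-3.14, 0.007, -2.685]
ft_force: [-16.1, -5.1, 44.9]
opening: 0.25
grip_force: 47.9
```

```bash
python3 prof.py 50
```

```text
t 7.10 G n,a [-31.4  27.6] y 0.2 F [-16.1  -5.1  44.9]
phi 59.2 bias 2.5 heel [-10.6   3.8] 288
```

```bash
cat > dyn.py <<'E'
from plan import *
import itertools
def pen(v,r):  # points v in rect r (aligned in r's frame) -> depth, inward-out normal
    lo,hi=r.min(0),r.max(0)
    d=np.stack([v[:,0]-lo[0],hi[0]-v[:,0],v[:,1]-lo[1],hi[1]-v[:,1]],1)
    N=np.array([[-1,0],[1,0],[0,-1],[0,1.]])
    k=d.argmin(1); return d[np.arange(len(v)),k],N[k]
def Rm(f): f=np.radians(f); return np.array([[np.cos(f),np.sin(f)],[-np.sin(f),np.cos(f)]])
def sim(h,f,mu,com,T=1.2,dt=2e-5,I=2.5e-4):
    m=.25; R=Rm(f); c=(np.array(h)+R@com)/1e3; th=0.; v=np.zeros(2); w=0.
    com=np.array(com); g=9.81*np.array([s15,-c15])  # gravity in (n,a): z=-n s15 + a c15
    g=9.81*np.array([s15,-c15])
    k=4e4;cd=20; log=[]
    for i in range(int(T/dt)):
        R=Rm(f); h=c*1e3-R@com; F=m*g.copy(); tq=0.
        pts=[];ns=[];ds=[]
        for b in B:
            V=b@R.T+h
            for s in S:
                d,N=pen(V,s); q=d>0
                if q.any(): pts+=list(V[q]);ns+=list(N[q]);ds+=list(d[q])
                L=(s-h)@R; d,N=pen(L,b); q=d>0
                if q.any(): pts+=list(s[q]);ns+=list(-(N[q]@R.T));ds+=list(d[q])
        for p,n_,d in zip(pts,ns,ds):
            r=np.array(p)/1e3-c; vp=v+w*np.array([-r[1],r[0]])
            vn=vp@n_; fn=max(0,k*d/1e3-cd*vn); t=np.array([-n_[1],n_[0]]); vt=vp@t
            f_=fn*n_-mu*fn*np.tanh(vt/2e-3)*t
            F=F+f_; tq+=r[0]*f_[1]-r[1]*f_[0]
        v=v+F/m*dt; w+=tq/I*dt; c=c+v*dt; f-=np.degrees(w*dt)
        if c[1]<-.2: break
        if i%int(.1/dt)==0: log.append((h.round(0).tolist(),round(f)))
    return h.round(1),round(f,1),log
E
python3 - <<'E'
from dyn import *
from concurrent.futures import ProcessPoolExecutor as E
J=[((hn,ha),f,mu,com,.5,5e-5) for (hn,ha,f) in ((-10,6,60),(-10.5,12.5,62),(-5,14,62),(0,14,62),(5,14,62),(10,14,62)) for mu in(.2,.4,.7) for com in((-16,-21),(-7,-27))]
with E() as e:
    for j,r in zip(J,e.map(sim,*zip(*J))): print(j[0],j[1:4],r[0],r[1])
E
```

```text
(-10, 6) (60, 0.2, (-16, -21)) [ -30.3 -173.6] -39.3
(-10, 6) (60, 0.2, (-7, -27)) [  -9.6 -206.9] -118.9
(-10, 6) (60, 0.4, (-16, -21)) [ -22.6 -194.3] -114.9
(-10, 6) (60, 0.4, (-7, -27)) [  -9.8 -197.7] -100.1
(-10, 6) (60, 0.7, (-16, -21)) [-13.8   0.7] 44.3
(-10, 6) (60, 0.7, (-7, -27)) [-14.  -0.] 42.3
(-10.5, 12.5) (62, 0.2, (-16, -21)) [ -43.  -173.8] -30.3
(-10.5, 12.5) (62, 0.2, (-7, -27)) [ -23.6 -180.7] -61.1
(-10.5, 12.5) (62, 0.4, (-16, -21)) [ -14.1 -173.5] -39.1
(-10.5, 12.5) (62, 0.4, (-7, -27)) [ -20.1 -183.8] -69.1
(-10.5, 12.5) (62, 0.7, (-16, -21)) [  -7.5 -174.5] -52.8
(-10.5, 12.5) (62, 0.7, (-7, -27)) [ -19.7 -172.1] -12.4
(-5, 14) (62, 0.2, (-16, -21)) [-1.1 -0.1] -0.8
(-5, 14) (62, 0.2, (-7, -27)) [ 0. -0.] -0.0
(-5, 14) (62, 0.4, (-16, -21)) [-0. -0.] -0.0
(-5, 14) (62, 0.4, (-7, -27)) [-0.5 -0.1] -0.3
(-5, 14) (62, 0.7, (-16, -21)) [-1.  -0.1] -0.7
(-5, 14) (62, 0.7, (-7, -27)) [-0.6 -0.1] -0.5
(0, 14) (62, 0.2, (-16, -21)) [-0.2 -0. ] -0.1
(0, 14) (62, 0.2, (-7, -27)) [-0.5 -0.1] -0.3
(0, 14) (62, 0.4, (-16, -21)) [-0. -0.] -0.0
(0, 14) (62, 0.4, (-7, -27)) [ 0. -0.] 0.2
(0, 14) (62, 0.7, (-16, -21)) [-0.2 -0. ] -0.2
(0, 14) (62, 0.7, (-7, -27)) [-0.1 -0. ] -0.1
(5, 14) (62, 0.2, (-16, -21)) [-0.9 -0.1] -0.7
(5, 14) (62, 0.2, (-7, -27)) [-0.5 -0.1] -0.4
(5, 14) (62, 0.4, (-16, -21)) [-0. -0.] -0.0
(5, 14) (62, 0.4, (-7, -27)) [-0. -0.] -0.0
(5, 14) (62, 0.7, (-16, -21)) [-0.3 -0. ] -0.2
(5, 14) (62, 0.7, (-7, -27)) [-0.5 -0.1] -0.4
(10, 14) (62, 0.2, (-16, -21)) [-0.5 -0.1] -0.4
(10, 14) (62, 0.2, (-7, -27)) [-0.4 -0.1] -0.3
(10, 14) (62, 0.4, (-16, -21)) [-0.8 -0.1] -0.6
(10, 14) (62, 0.4, (-7, -27)) [ 0. -0.] -0.0
(10, 14) (62, 0.7, (-16, -21)) [-0. -0.] -0.0
(10, 14) (62, 0.7, (-7, -27)) [ 0. -0.] 0.0
```

>>> carry_out:
  series:
    - [-0.0005, 0, -0.002, 0, 0.1]
    - [-0.001, 0, -0.004, 0, 0.1]
    - [-0.0015, 0, -0.006, 0, 0.1]
    - [-0.0022, 0, -0.0085, 0, 0.1]
    - [-0.0022, 0, -0.0085, 0, 0.1]

```text
t: 7.78
eef_pos: [605.0, 220.4, 407.7]
tcp_rot: [-3.142, 0.001, -2.685]
ft_force: [0.9, -0.2, -2.4]
opening: 0.251
grip_force: 46.9
```

```bash
python3 prof.py 60; python3 prof.py 60 | tail -1
```

```text
t 7.78 G n,a [-28.9  30.2] y -0.0 F [ 0.9 -0.2 -2.4]
phi 55.7 bias 6.8 heel [-6.7  7.8] 287
phi 58.5 bias 4.3 heel [-7.8  6.5] 286
```

>>> carry_out:
  series:
    - [-0.002, 0, 0.0, 0, 0.1]
    - [-0.004, 0, 0.0003, 0, 0.1]
    - [-0.0055, 0, 0.0005, 0, 0.1]
    - [-0.007, 0, 0.0007, 0, 0.1]
    - [-0.007, 0, 0.0007, 0, 0.1]

```text
t: 8.5
eef_pos: [611.4, 223.6, 407.0]
tcp_rot: [-3.142, 0.001, -2.685]
ft_force: [-0.8, -1.0, 1.6]
opening: 0.251
grip_force: 47.1
```

```bash
python3 prof.py 58 pics/i2.png; python3 prof.py 58 | tail -1
```

```text
t 8.50 G n,a [-21.8  31.5] y -0.0 F [-0.8 -1.   1.6]
phi 57.5 bias 4.7 heel [-0.3  8.4] 286
phi 58.1 bias 4.6 heel [-0.6  8.1] 278
```

>>> carry_out:
  series:
    - [0, 0, 0, 0, 0.7]
    - [0, 0, 0, 0, 0.7]
    - [0, 0, 0, 0, 0.7]
    - [0, 0, 0, 0, 0.7]
    - [0, 0, 0, 0, 0.7]

```text
t: 9.22
eef_pos: [611.3, 223.5, 406.8]
tcp_rot: [3.142, 0.0, -2.685]
ft_force: [0.7, -0.0, 0.3]
opening: 0.685
grip_force: 0.0
```

```bash
python3 prof.py 0 pics/i3.png
```

```text
t 9.22 G n,a [-21.9  31.2] y -0.0 F [ 0.7 -0.   0.3]
phi 14.7 bias 46.0 heel [ 9.5 28.9] 102
```

View pics/i3.png

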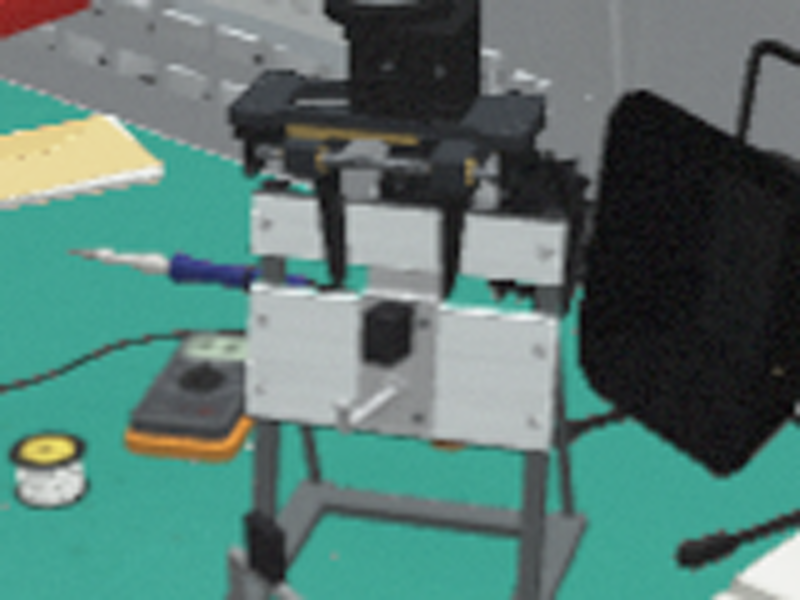

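```bash
python3 - <<'E'
from h import *; from plan import *
p,P=cloud("scene");D=P-GR
X=D[...,0]*np.cos(YG)+D[...,1]*np.sin(YG);Y=-D[...,0]*np.sin(YG)+D[...,1]*np.cos(YG);Z=D[...,2]
n=X*c15-Z*s15;a=X*s15+Z*c15
for lo,hi in((-78,-65),(-50,-35),(-8,0)):
    m=(abs(Y)>14)&(abs(Y)<23)&(a>lo)&(a<hi)&(abs(n)<20); print("plate n at a",lo,hi,np.median(n[m]).round(1),m.sum())
m=(abs(Y)>40)&(abs(Y)<75)&(a>-75)&(a<-10)&(abs(n)<20);print("slat n",np.median(n[m]).round(1))
m=(n<-20)&(n>-130)&(abs(Y)<40)&(a>-80)&(a<-36);print("rod y vs n");q=np.c_[n[m],Y[m],a[m]]
for lo in range(-120,-20,20):
    k=(q[:,0]>lo)&(q[:,0]<lo+20); print(lo,k.sum(),np.median(q[k],0).round(1) if k.any() else "")
for nme in("scene","top"):
    P=np.load(nme+"0.npy"); m=(P[...,2]>112)&(P[...,2]<150)&(abs(P[...,0]-451)<40)&(abs(P[...,1]-181)<40); Q=P[m]
    r=cv2.minAreaRect(Q[:,:2].astype(np.float32)); print(nme,len(Q),r,Q[:,2].max())
go(530,190,290,206.2)
E
```

```text
plate n at a -78 -65 -6.5 13
plate n at a -50 -35 -6.6 23
plate n at a -8 0 -7.1 14
slat n -0.9
rod y vs n
-120 18 [-114.4   -0.4  -50.7]
-100 5 [-95.9  -2.7 -53.6]
-80 8 [-75.3  -1.2 -53.1]
-60 5 [-54.3  -1.9 -51.3]
-40 8 [-26.5  -1.4 -54.3]
scene 83 ((447.56475830078125, 177.46287536621094), (35.124427795410156, 15.75611686706543), 70.74006652832031) 140.25842121814287
top 33 ((450.201416015625, 180.2933349609375), (31.582590103149414, 11.36550521850586), 75.51655578613281) 145.56582200761477
t 9.32 grasp [611.3 223.5 235.8] yaw -153.84 open 0.698 -> shift [ 0.0877  0.0058 -0.0542] turn -0.0
```

>>> carry_out:
  series:
    - [0.02, 0.0, -0.02, 0, 0.7]
    - [0.05, 0.002, -0.04, 0, 0.65]
    - [0.0877, 0.0058, -0.0542, 0, 0.65]
    - [0.0877, 0.0058, -0.0542, 10, 0.65]
    - [0.0877, 0.0058, -0.0542, 20, 0.65]
    - [0.0877, 0.0058, -0.0542, 30, 0.65]
    - [0.0877, 0.0058, -0.0542, 40.6, 0.65]
    - [0.0877, 0.0058, -0.0542, 40.6, 0.65]

```text
t: 10.32
eef_pos: [530.0, 190.0, 461.1]
tcp_rot: [3.141, 0.0, 2.891]
ft_force: [0.7, -0.3, 0.8]
opening: 0.651
grip_force: 0.0
```

```bash
python3 -c "
from h import *
go(449.5,179.5,190,165.5);go(449.5,179.5,125,165.5)"
```

```text
t 10.32 grasp [530.  190.  290.1] yaw 165.63 open 0.651 -> shift [ 0.0753 -0.0302  0.1001] turn 0.1
t 10.32 grasp [530.  190.  290.1] yaw 165.63 open 0.651 -> shift [ 0.0753 -0.0302  0.1651] turn 0.1
```

>>> carry_out:
  series:
    - [0.04, -0.016, 0.0, 0, 0.65]
    - [0.0753, -0.0302, 0.0, 0, 0.65]
    - [0.0753, -0.0302, 0.05, 0, 0.65]
    - [0.0753, -0.0302, 0.1, 0, 0.65]
    - [0.0753, -0.0302, 0.14, 0, 0.65]
    - [0.0753, -0.0302, 0.1651, 0, 0.65]
    - [0.0753, -0.0302, 0.1651, 0, 0.65]
    - [0.0753, -0.0302, 0.1651, 0, 0.2]
    - [0.0753, -0.0302, 0.1651, 0, 0.15]
    - [0.0753, -0.0302, 0.1651, 0, 0.15]
    - [0.0753, -0.0302, 0.1651, 0, 0.15]
    - [0.0753, -0.0302, 0.1651, 0, 0.15]

```text
t: 11.82
eef_pos: [449.6, 179.7, 296.3]
tcp_rot: [3.141, 0.001, 2.89]
ft_force: [-0.2, 0.8, 5.1]
opening: 0.336
grip_force: 30.0
```

```bash
python3 -c "
from h import *; from plan import *
go(449.5,179.5,190,165.5)
print(env.state()['ft_force'],env.state()['grip_force'])
rod=np.array([-80,-55.]); 
t=world(rod+[0,9],y=-1); print('bar target',t)
u=np.array([np.cos(YG),np.sin(YG),0])
st=t+[0,0,28+14]-u*75; print('stage',st); go(*(t+[0,0,28+14]-u*75),206.2); go(449.5,179.5,st[2],165.5)"
```

```text
t 11.82 grasp [449.6 179.7 125.3] yaw 165.56 open 0.336 -> shift [ 0.0001 -0.0002 -0.0647] turn 0.1
[-0.2042408   0.81975718  5.05791305] 29.957888424396515
bar target [543.40884362 189.0492494  176.29082662]
stage [476.10532055 155.95490272 218.29082662]
t 11.82 grasp [449.6 179.7 125.3] yaw 165.56 open 0.336 -> shift [-0.0316 -0.0163 -0.093 ] turn -40.6
t 11.82 grasp [449.6 179.7 125.3] yaw 165.56 open 0.336 -> shift [ 0.0001 -0.0002 -0.093 ] turn 0.1
```

>>> carry_out:
  series:
    - [0, 0, -0.03, 0, 0.15]
    - [0, 0, -0.07, 0, 0.15]
    - [0, 0, -0.11, 0, 0.15]
    - [-0.01, -0.005, -0.11, -10, 0.15]
    - [-0.02, -0.01, -0.11, -20, 0.15]
    - [-0.03, -0.015, -0.11, -30, 0.15]
    - [-0.0316, -0.0163, -0.11, -40.6, 0.15]
    - [-0.0316, -0.0163, -0.11, -40.6, 0.15]
    - [-0.0316, -0.0163, -0.11, -40.6, 0.15]

```text
t: 12.95
eef_pos: [476.0, 156.0, 405.8]
tcp_rot: [3.141, -0.0, -2.689]
ft_force: [-0.5, 0.8, -1.3]
opening: 0.331
grip_force: 30.0
```

```bash
python3 -c "
from h import *; from plan import *
t=world(np.array([-80,-46.]),y=-1)
go(t[0],t[1],235.6,206.2)
p,_=cloud('scene'); u,v=proj('scene',t)[0].astype(int)
cv2.imwrite('pics/k1.png',cv2.resize(p[v-70:v+60,u-80:u+80,::-1],None,fx=4.6,fy=4.6,interpolation=cv2.INTER_CUBIC))"
```

```text
t 12.95 grasp [476.  156.  234.8] yaw -154.08 open 0.331 -> shift [-0.0751  0.0003 -0.0008] turn -0.3
```

View pics/k1.png

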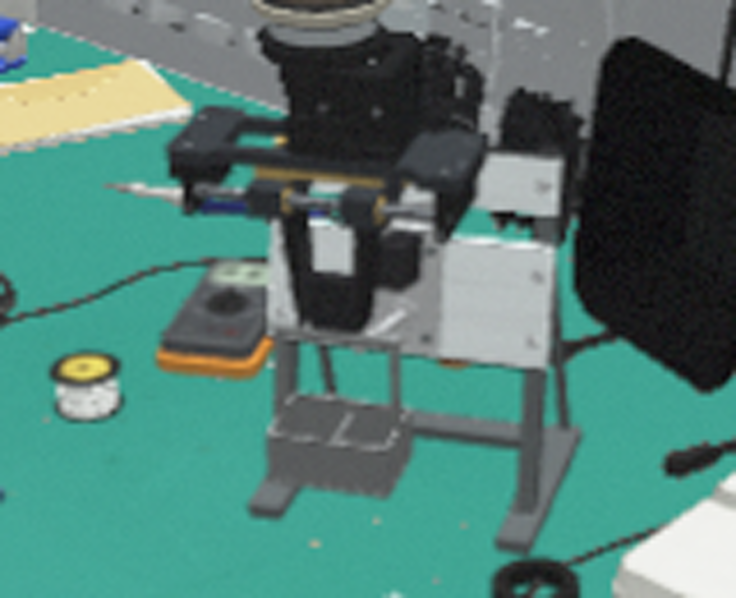

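>>> carry_out:
  series:
    - [-0.02, 0, 0, 0, 0.15]
    - [-0.04, 0, 0, 0, 0.15]
    - [-0.06, 0, 0, 0, 0.15]
    - [-0.075, 0, 0, 0, 0.15]
    - [-0.075, 0, 0, 0, 0.15]
    - [-0.075, 0, 0.01, 0, 0.15]
    - [-0.075, 0, 0.02, 0, 0.15]
    - [-0.075, 0, 0.026, 0, 0.15]
    - [-0.075, 0, 0.028, 0, 0.15]
    - [-0.075, 0, 0.029, 0, 0.15]

```text
t: 14.25
eef_pos: [543.4, 189.0, 376.9]
tcp_rot: [3.142, 0.0, -2.685]
ft_force: [-0.2, -0.6, -0.8]
opening: 0.334
grip_force: 30.0
```

>>> carry_out:
  series:
    - [0, 0, 0.001, 0, 0.15]
    - [0, 0, 0.002, 0, 0.15]
    - [0, 0, 0.002, 0, 0.15]

```text
t: 14.62
eef_pos: [543.4, 189.0, 375.0]
tcp_rot: [3.142, 0.0, -2.685]
ft_force: [0.0, 0.4, -0.9]
opening: 0.336
grip_force: 30.0
```

>>> carry_out:
  series:
    - [0, 0, 0.001, 0, 0.15]
    - [0, 0, 0.002, 0, 0.15]
    - [0, 0, 0.002, 0, 0.15]

```text
t: 15.0
eef_pos: [543.4, 189.0, 373.2]
tcp_rot: [-3.142, 0.0, -2.685]
ft_force: [-0.6, -0.9, 1.7]
opening: 0.336
grip_force: 30.0
```

>>> carry_out:
  series:
    - [0, 0, 0, 0, 0.36]
    - [0, 0, 0, 0, 0.4]
    - [0, 0, 0, 0, 0.46]
    - [0, 0, 0, 0, 0.46]
    - [0, 0, 0, 0, 0.46]
    - [0, 0, 0, 0, 0.46]

```text
t: 15.75
eef_pos: [543.4, 189.0, 372.9]
tcp_rot: [3.142, 0.0, -2.685]
ft_force: [-0.5, 0.3, 0.4]
opening: 0.46
grip_force: 0.0
```

```bash
python3 -c "
from h import *; from plan import *
t=world(np.array([-80,-46.]),y=-1);print(env.state()['ft_force'])
p,_=cloud('scene'); u,v=proj('scene',t)[0].astype(int)
cv2.imwrite('pics/k2.png',cv2.resize(p[v-70:v+60,u-80:u+80,::-1],None,fx=4.6,fy=4.6,interpolation=cv2.INTER_CUBIC))
go(443,-234,120,180)
"
```

```text
[-0.50322093  0.27363102  0.37252312]
t 15.80 grasp [543.4 189.  201.9] yaw -153.84 open 0.462 -> shift [ 0.2766 -0.3354  0.0819] turn 26.2
```

View pics/k2.png

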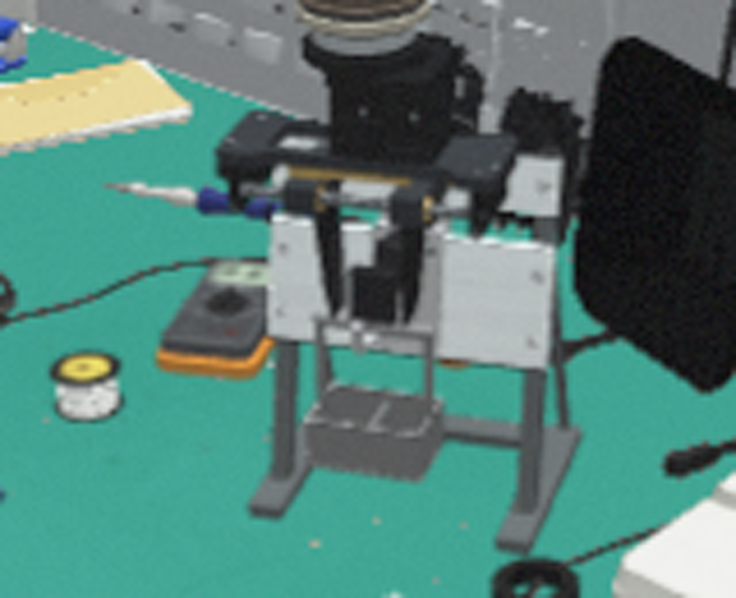

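>>> carry_out:
  series:
    - [0, 0, -0.01, 0, 0.46]
    - [0, 0, -0.025, 0, 0.46]
    - [0, 0, -0.045, 0, 0.5]
    - [0, 0, -0.07, 0, 0.6]
    - [0.04, 0, -0.09, 0, 0.7]
    - [0.09, 0, -0.09, 5, 0.8]
    - [0.14, 0, -0.09, 10, 0.8]
    - [0.16, -0.04, -0.09, 15, 0.8]
    - [0.18, -0.08, -0.09, 20, 0.8]
    - [0.2, -0.13, -0.08, 26, 0.8]
    - [0.22, -0.18, -0.08, 26, 0.8]
    - [0.24, -0.23, -0.07, 26, 0.8]
    - [0.26, -0.28, -0.06, 26, 0.8]
    - [0.2766, -0.3354, -0.05, 26.2, 0.8]
    - [0.2766, -0.3354, -0.05, 26.2, 0.8]

```text
t: 17.68
eef_pos: [443.1, -237.0, 422.9]
tcp_rot: [-3.141, 0.0, 3.137]
ft_force: [0.7, 0.3, 0.2]
opening: 0.801
grip_force: 0.0
```

```bash
cat > sinks.py <<'E'
from h import *
for n in("top","scene"):
    p,P=cloud(n); h=P[...,2]; np.save(n+"2.npy",P); cv2.imwrite(n+"2_raw.png",p[...,::-1])
    m=((h>14)&(h<60)&(P[...,0]>330)&(P[...,0]<560)&(P[...,1]>-480)&(P[...,1]<300)).astype(np.uint8)
    k,L,s,ce=cv2.connectedComponentsWithStats(m,connectivity=4)
    for i in range(1,k):
        if s[i,4]<40: continue
        Q=P[L==i]; zt=np.percentile(Q[:,2],90); T=Q[(Q[:,2]>zt-7)]
        r=cv2.minAreaRect(T[:,:2].astype(np.float32))
        print(n,s[i,4],"z %.0f"%zt,"c",np.round(r[0],1),"size",np.round(r[1]),"ang",round(r[2],1))
# caddy
    m=(h>160)&(h<235)&(abs(P[...,0]-543)<50)&(abs(P[...,1]-189)<40);Q=P[m];print(n,"caddy tab",len(Q),Q.mean(0).round() if len(Q) else "")
print(env.state()["joints"].round(2))
E
python3 sinks.py
```

```text
top 46 z 46 c [555.3 293.8] size [4. 9.] ang 37.6
top 43 z 51 c [ 516.  -110.4] size [128.   4.] ang 88.7
top 127 z 35 c [ 443.4 -121. ] size [88. 29.] ang 0.2
top 77 z 40 c [442.6  87.3] size [46. 44.] ang 82.0
top 62 z 38 c [435.3 -18.6] size [44. 28.] ang 46.2
top caddy tab 162 [555. 194. 194.]
scene 66 z 54 c [554.7 294.3] size [11. 11.] ang 2.8
scene 62 z 20 c [543.6  64. ] size [29. 57.] ang 4.6
scene 294 z 37 c [443.2  85.6] size [52. 50.] ang 85.4
scene 1029 z 56 c [ 517.1 -148.5] size [ 39. 229.] ang 8.4
scene 254 z 35 c [433.4 -18.5] size [53. 56.] ang 1.7
scene 378 z 33 c [ 444.4 -122.2] size [97. 33.] ang 1.4
scene 410 z 35 c [ 440.2 -233.8] size [40. 73.] ang 76.5
scene caddy tab 310 [547. 190. 191.]
[-0.62  0.29  1.83  0.    1.02 -2.19]
```

```bash
python3 -c "
from h import *
go(441,-234,100,165);go(441,-234,30,165)"
```

```text
t 17.77 grasp [ 442.8 -234.1  252.4] yaw 179.89 open 0.803 -> shift [1.800e-03 1.000e-04 1.524e-01] turn 14.9
t 17.77 grasp [ 442.8 -234.1  252.4] yaw 179.89 open 0.803 -> shift [1.800e-03 1.000e-04 2.224e-01] turn 14.9
```

>>> carry_out:
  series:
    - [0.0018, 0, 0.05, 7, 0.8]
    - [0.0018, 0, 0.1, 14.9, 0.8]
    - [0.0018, 0, 0.15, 14.9, 0.8]
    - [0.0018, 0, 0.195, 14.9, 0.8]
    - [0.0018, 0, 0.2224, 14.9, 0.8]
    - [0.0018, 0, 0.2224, 14.9, 0.8]
    - [0.0018, 0, 0.2224, 14.9, 0.3]
    - [0.0018, 0, 0.2224, 14.9, 0.25]
    - [0.0018, 0, 0.2224, 14.9, 0.25]
    - [0.0018, 0, 0.2224, 14.9, 0.25]
    - [0.0018, 0, 0.2224, 14.9, 0.25]
    - [0.0018, 0, 0.2, 14.9, 0.25]
    - [0.0018, 0, 0.16, 14.9, 0.25]
    - [0.0018, 0, 0.15, 14.9, 0.25]

```text
t: 19.52
eef_pos: [441.3, -234.1, 274.6]
tcp_rot: [-3.141, 0.003, 2.881]
ft_force: [-0.1, 0.3, -1.3]
opening: 0.372
grip_force: 30.0
```

```bash
python3 -c "
from h import *
go(442,-430,60,94.6);go(442,-430,35,94.6)"
```

```text
t 19.52 grasp [ 441.3 -234.1  103.6] yaw 165.05 open 0.372 -> shift [-0.0512 -0.1891  0.0436] turn 70.5
t 19.52 grasp [ 441.3 -234.1  103.6] yaw 165.05 open 0.372 -> shift [-0.0512 -0.1891  0.0686] turn 70.5
```

>>> carry_out:
  series:
    - [-0.012, -0.047, 0, 10, 0.25]
    - [-0.025, -0.094, 0, 20, 0.25]
    - [-0.038, -0.141, 0, 30, 0.25]
    - [-0.0512, -0.1891, 0, 40, 0.25]
    - [-0.0512, -0.1891, 0, 50, 0.25]
    - [-0.0512, -0.1891, 0, 60, 0.25]
    - [-0.0512, -0.1891, 0, 70.5, 0.25]
    - [-0.0512, -0.1891, 0.02, 70.5, 0.25]
    - [-0.0512, -0.1891, 0.045, 70.5, 0.25]
    - [-0.0512, -0.1891, 0.06, 70.5, 0.25]
    - [-0.0512, -0.1891, 0.065, 70.5, 0.25]
    - [-0.0512, -0.1891, 0.068, 70.5, 0.25]
    - [-0.0512, -0.1891, 0.069, 70.5, 0.25]

```text
t: 21.15
eef_pos: [442.0, -430.0, 204.8]
tcp_rot: [3.141, 0.001, 1.65]
ft_force: [-1.9, 4.1, 10.6]
opening: 0.377
grip_force: 30.0
```

>>> carry_out:
  series:
    - [0, 0, 0, 0, 0.42]
    - [0, 0, 0, 0, 0.5]
    - [0, 0, 0, 0, 0.5]
    - [0, 0, -0.02, 0, 0.5]
    - [0, 0, -0.06, 0, 0.6]
    - [0, 0, -0.11, 0, 0.7]
    - [0, 0, -0.16, 0, 0.7]
    - [0, 0, -0.16, 0, 0.7]

```text
t: 22.15
eef_pos: [442.0, -430.0, 367.8]
tcp_rot: [3.138, 0.006, 1.65]
ft_force: [-0.6, 0.4, -0.2]
opening: 0.701
grip_force: 0.0
```

```bash
cat > chk.py <<'E'
from h import *
import sys
nests={"round":(429.5,-344.5,21),"oblong":(442,-430,21),"square":(514,-328.5,22),"slim":(528.5,-413.5,20)}
for n in("top","scene"):
    p,P=cloud(n); h=P[...,2]; np.save(n+"3.npy",P); cv2.imwrite(n+"3_raw.png",p[...,::-1])
    m=((h>20)&(h<60)&(P[...,0]>380)&(P[...,0]<570)&(P[...,1]>-490)&(P[...,1]<-280)).astype(np.uint8)
    k,L,s,ce=cv2.connectedComponentsWithStats(m,connectivity=4)
    for i in range(1,k):
        if s[i,4]<30: continue
        Q=P[L==i]; zt=np.percentile(Q[:,2],90); T=Q[(Q[:,2]>zt-7)]
        r=cv2.minAreaRect(T[:,:2].astype(np.float32))
        print(n,s[i,4],"z %.0f"%zt,"c",np.round(r[0],1),"size",np.round(r[1]),"ang",round(r[2],1))
E
python3 chk.py; python3 -c "
from h import *
go(443.5,-121.5,120,180.7);go(443.5,-121.5,28,180.7)"
```

```text
scene 511 z 40 c [ 441.2 -431.8] size [41. 69.] ang 4.2
t 22.25 grasp [ 441.7 -429.7  192.8] yaw 94.56 open 0.699 -> shift [0.3071 0.0263 0.0728] turn -86.1
t 22.25 grasp [ 441.7 -429.7  192.8] yaw 94.56 open 0.699 -> shift [0.3071 0.0263 0.1648] turn -86.1
```

>>> carry_out:
  series:
    - [0.05, 0.005, 0.0, -10, 0.7]
    - [0.1, 0.01, 0.0, -20, 0.7]
    - [0.15, 0.015, 0.0, -30, 0.7]
    - [0.2, 0.02, 0.0, -40, 0.7]
    - [0.25, 0.025, 0.0, -50, 0.7]
    - [0.3, 0.026, 0.0, -60, 0.7]
    - [0.3071, 0.0263, 0.0, -70, 0.7]
    - [0.3071, 0.0263, 0.03, -80, 0.7]
    - [0.3071, 0.0263, 0.07, -86.1, 0.7]
    - [0.3071, 0.0263, 0.115, -86.1, 0.7]
    - [0.3071, 0.0263, 0.15, -86.1, 0.7]
    - [0.3071, 0.0263, 0.1648, -86.1, 0.7]
    - [0.3071, 0.0263, 0.1648, -86.1, 0.7]
    - [0.3071, 0.0263, 0.1648, -86.1, 0.25]
    - [0.3071, 0.0263, 0.1648, -86.1, 0.2]
    - [0.3071, 0.0263, 0.1648, -86.1, 0.2]
    - [0.3071, 0.0263, 0.1648, -86.1, 0.2]
    - [0.3071, 0.0263, 0.1648, -86.1, 0.2]
    - [0.3071, 0.0263, 0.13, -86.1, 0.2]
    - [0.3071, 0.0263, 0.09, -86.1, 0.2]

```text
t: 24.75
eef_pos: [443.6, -121.6, 274.3]
tcp_rot: [3.141, -0.002, -3.13]
ft_force: [-0.1, -0.4, -1.9]
opening: 0.313
grip_force: 29.9
```

```bash
python3 -c "
from h import *
go(528.5,-413.5,102,94.6);go(528.5,-413.5,32,94.6)
print(env.state()['grip_force'])"
```

```text
t 24.75 grasp [ 443.6 -121.6  103.3] yaw -179.35 open 0.313 -> shift [-0.0816 -0.2928  0.0013] turn 86.1
t 24.75 grasp [ 443.6 -121.6  103.3] yaw -179.35 open 0.313 -> shift [-0.0816 -0.2928  0.0713] turn 86.1
29.907337725162506
```

>>> carry_out:
  series:
    - [0, -0.05, 0, 10, 0.2]
    - [0, -0.1, 0, 20, 0.2]
    - [0, -0.15, 0, 30, 0.2]
    - [0, -0.2, 0, 40, 0.2]
    - [0, -0.25, 0, 50, 0.2]
    - [0, -0.2928, 0, 60, 0.2]
    - [-0.04, -0.2928, 0, 70, 0.2]
    - [-0.0816, -0.2928, 0, 80, 0.2]
    - [-0.0816, -0.2928, 0, 86.1, 0.2]
    - [-0.0816, -0.2928, 0, 86.1, 0.2]
    - [-0.0816, -0.2928, 0.03, 86.1, 0.2]
    - [-0.0816, -0.2928, 0.055, 86.1, 0.2]
    - [-0.0816, -0.2928, 0.065, 86.1, 0.2]
    - [-0.0816, -0.2928, 0.069, 86.1, 0.2]
    - [-0.0816, -0.2928, 0.0715, 86.1, 0.2]
    - [-0.0816, -0.2928, 0.0715, 86.1, 0.2]

```text
t: 26.75
eef_pos: [528.7, -413.6, 203.5]
tcp_rot: [3.141, 0.001, 1.651]
ft_force: [-0.9, 0.5, 2.1]
opening: 0.312
grip_force: 29.9
```

>>> carry_out:
  series:
    - [0, 0, 0.0005, 0, 0.36]
    - [0, 0, 0, 0, 0.44]
    - [0, 0, 0, 0, 0.44]
    - [0, 0, -0.02, 0, 0.44]
    - [0, 0, -0.06, 0, 0.5]
    - [0, 0, -0.11, 0, 0.7]
    - [0, 0, -0.16, 0, 0.8]
    - [0, 0, -0.16, 0, 0.8]

```text
t: 27.75
eef_pos: [528.7, -413.5, 368.2]
tcp_rot: [3.136, 0.006, 1.65]
ft_force: [-0.0, -1.1, -0.6]
opening: 0.757
grip_force: 0.0
```

```bash
python3 chk.py; python3 sinks.py; python3 -c "
from h import *
go(434,-18.5,120,94.6);go(434,-18.5,30,94.6)"
```

```text
top 33 z 38 c [ 533.9 -395.8] size [13. 52.] ang 1.3
scene 505 z 39 c [ 528.2 -414.7] size [36. 92.] ang 1.8
scene 513 z 40 c [ 442.  -431.6] size [42. 70.] ang 6.6
top 86 z 38 c [ 526.3 -390.8] size [29. 46.] ang 4.0
top 81 z 39 c [445.3  86.3] size [47. 47.] ang 86.2
top 59 z 38 c [436.1 -19.3] size [44. 25.] ang 45.6
top caddy tab 163 [554. 195. 193.]
scene 61 z 51 c [553.  294.6] size [ 6. 10.] ang 48.8
scene 64 z 20 c [542.6  65.7] size [32. 60.] ang 1.7
scene 293 z 37 c [443.2  85.9] size [52. 51.] ang 85.3
scene 1017 z 55 c [ 516.1 -151.1] size [ 45. 231.] ang 10.0
scene 253 z 36 c [434.  -19.8] size [56. 55.] ang 53.1
scene 592 z 38 c [ 527.9 -414.8] size [35. 92.] ang 1.6
scene 579 z 40 c [ 440.5 -431.5] size [41. 69.] ang 4.1
scene caddy tab 310 [547. 190. 191.]
[-0.76  0.6   1.48  0.    1.06 -0.84]
t 27.95 grasp [ 528.4 -413.4  190.7] yaw 94.55 open 0.797 -> shift [ 0.4011 -0.0628  0.0707] turn -0.0
t 27.95 grasp [ 528.4 -413.4  190.7] yaw 94.55 open 0.797 -> shift [ 0.4011 -0.0628  0.1607] turn -0.0
```

>>> carry_out:
  series:
    - [0.05, -0.06, 0.0, -10, 0.8]
    - [0.1, -0.0628, 0.0, -20, 0.8]
    - [0.15, -0.0628, 0.0, -30, 0.8]
    - [0.2, -0.0628, 0.0, -40, 0.8]
    - [0.25, -0.0628, 0.0, -50, 0.8]
    - [0.3, -0.0628, 0.0, -60, 0.8]
    - [0.35, -0.0628, 0.0, -70, 0.8]
    - [0.4011, -0.0628, 0.0, -80, 0.8]
    - [0.4011, -0.0628, 0.05, -85.4, 0.8]
    - [0.4011, -0.0628, 0.1, -85.4, 0.8]
    - [0.4011, -0.0628, 0.145, -85.4, 0.8]
    - [0.4011, -0.0628, 0.1607, -85.4, 0.8]
    - [0.4011, -0.0628, 0.1607, -85.4, 0.8]
    - [0.4011, -0.0628, 0.1607, -85.4, 0.5]
    - [0.4011, -0.0628, 0.1607, -85.4, 0.5]
    - [0.4011, -0.0628, 0.1607, -85.4, 0.5]
    - [0.4011, -0.0628, 0.1607, -85.4, 0.5]
    - [0.4011, -0.0628, 0.13, -85.4, 0.5]
    - [0.4011, -0.0628, 0.08, -85.4, 0.5]

```text
t: 30.32
eef_pos: [434.0, -18.7, 282.8]
tcp_rot: [3.141, -0.003, 3.141]
ft_force: [0.8, 1.3, -1.5]
opening: 0.584
grip_force: 30.0
```

```bash
python3 -c "
from h import *
go(429.5,-344.5,110,94.6);go(429.5,-344.5,34,94.6)
print(env.state()['grip_force'])"
```

```text
t 30.32 grasp [434.  -18.7 111.8] yaw 179.95 open 0.584 -> shift [ 0.0042 -0.3258  0.0018] turn 85.3
t 30.32 grasp [434.  -18.7 111.8] yaw 179.95 open 0.584 -> shift [ 0.0042 -0.3258  0.0778] turn 85.3
29.99985694885254
```

>>> carry_out:
  series:
    - [0.0042, -0.05, 0, 10, 0.5]
    - [0.0042, -0.1, 0, 20, 0.5]
    - [0.0042, -0.15, 0, 30, 0.5]
    - [0.0042, -0.2, 0, 40, 0.5]
    - [0.0042, -0.25, 0, 50, 0.5]
    - [0.0042, -0.29, 0, 60, 0.5]
    - [0.0042, -0.3258, 0, 70, 0.5]
    - [0.0042, -0.3258, 0, 80, 0.5]
    - [0.0042, -0.3258, 0, 85.3, 0.5]
    - [0.0042, -0.3258, 0.03, 85.3, 0.5]
    - [0.0042, -0.3258, 0.055, 85.3, 0.5]
    - [0.0042, -0.3258, 0.07, 85.3, 0.5]
    - [0.0042, -0.3258, 0.075, 85.3, 0.5]
    - [0.0042, -0.3258, 0.078, 85.3, 0.5]
    - [0.0042, -0.3258, 0.078, 85.3, 0.5]

```text
t: 32.2
eef_pos: [429.6, -344.3, 206.2]
tcp_rot: [3.141, 0.001, 1.652]
ft_force: [-4.4, 4.0, 14.8]
opening: 0.585
grip_force: 30.0
```

>>> carry_out:
  series:
    - [0, 0, -0.001, 0, 0.62]
    - [0, 0, -0.001, 0, 0.68]
    - [0, 0, -0.001, 0, 0.68]
    - [0, 0, -0.02, 0, 0.68]
    - [0, 0, -0.06, 0, 0.7]
    - [0, 0, -0.11, 0, 0.7]
    - [0, 0, -0.16, 0, 0.8]
    - [0, 0, -0.16, 0, 0.8]

```text
t: 33.2
eef_pos: [429.9, -344.6, 367.8]
tcp_rot: [3.137, 0.005, 1.652]
ft_force: [0.4, -0.3, -1.0]
opening: 0.789
grip_force: 0.0
```

```bash
python3 chk.py; python3 -c "
from h import *
go(444,86.2,120,85.5);go(444,86.2,31,85.5)"
```

```text
scene 507 z 38 c [ 528.5 -414.7] size [36. 93.] ang 2.2
scene 347 z 41 c [ 428.  -346.8] size [55. 55.] ang 58.7
scene 502 z 40 c [ 440.3 -431.7] size [41. 70.] ang 3.9
t 33.30 grasp [ 429.6 -344.3  193.2] yaw 94.65 open 0.797 -> shift [0.4279 0.0493 0.0732] turn 9.2
t 33.30 grasp [ 429.6 -344.3  193.2] yaw 94.65 open 0.797 -> shift [0.4279 0.0493 0.1622] turn 9.2
```

>>> carry_out:
  series:
    - [0.06, 0.007, 0.0, 2, 0.8]
    - [0.12, 0.014, 0.0, 4, 0.8]
    - [0.18, 0.021, 0.0, 6, 0.8]
    - [0.24, 0.028, 0.0, 9.2, 0.8]
    - [0.3, 0.035, 0.0, 9.2, 0.8]
    - [0.36, 0.042, 0.0, 9.2, 0.8]
    - [0.41, 0.048, 0.0, 9.2, 0.8]
    - [0.4279, 0.0493, 0.0, 9.2, 0.8]
    - [0.4279, 0.0493, 0.05, 9.2, 0.8]
    - [0.4279, 0.0493, 0.1, 9.2, 0.8]
    - [0.4279, 0.0493, 0.145, 9.2, 0.8]
    - [0.4279, 0.0493, 0.1622, 9.2, 0.8]
    - [0.4279, 0.0493, 0.1622, 9.2, 0.8]
    - [0.4279, 0.0493, 0.1622, 9.2, 0.4]
    - [0.4279, 0.0493, 0.1622, 9.2, 0.4]
    - [0.4279, 0.0493, 0.1622, 9.2, 0.4]
    - [0.4279, 0.0493, 0.1622, 9.2, 0.4]
    - [0.4279, 0.0493, 0.13, 9.2, 0.4]
    - [0.4279, 0.0493, 0.08, 9.2, 0.4]
    - [0.4279, 0.0493, 0.04, 9.2, 0.4]

```text
t: 35.8
eef_pos: [443.9, 86.0, 326.2]
tcp_rot: [3.141, -0.0, 1.491]
ft_force: [-0.4, 0.2, -1.3]
opening: 0.503
grip_force: 30.0
```

```bash
python3 -c "
from h import *
go(440,-328.5,150,94.6);go(514,-328.5,150,94.6);go(514,-328.5,35,94.6)
print(env.state()['grip_force'])"
```

```text
t 35.80 grasp [443.9  86.  155.2] yaw 85.46 open 0.503 -> shift [-0.4135  0.029   0.0052] turn -9.1
t 35.80 grasp [443.9  86.  155.2] yaw 85.46 open 0.503 -> shift [-0.4076  0.1027  0.0052] turn -9.1
t 35.80 grasp [443.9  86.  155.2] yaw 85.46 open 0.503 -> shift [-0.4076  0.1027  0.1202] turn -9.1
29.96518760919571
```

>>> carry_out:
  series:
    - [-0.06, 0.004, 0, -2, 0.4]
    - [-0.12, 0.008, 0, -4, 0.4]
    - [-0.18, 0.012, 0, -6, 0.4]
    - [-0.24, 0.017, 0, -9.1, 0.4]
    - [-0.3, 0.021, 0, -9.1, 0.4]
    - [-0.36, 0.025, 0, -9.1, 0.4]
    - [-0.4135, 0.029, 0, -9.1, 0.4]
    - [-0.41, 0.065, 0, -9.1, 0.4]
    - [-0.4076, 0.1027, 0.0, -9.1, 0.4]
    - [-0.4076, 0.1027, 0.0, -9.1, 0.4]
    - [-0.4076, 0.1027, 0.04, -9.1, 0.4]
    - [-0.4076, 0.1027, 0.08, -9.1, 0.4]
    - [-0.4076, 0.1027, 0.105, -9.1, 0.4]
    - [-0.4076, 0.1027, 0.115, -9.1, 0.4]
    - [-0.4076, 0.1027, 0.119, -9.1, 0.4]
    - [-0.4076, 0.1027, 0.1202, -9.1, 0.4]
    - [-0.4076, 0.1027, 0.1202, -9.1, 0.4]

```text
t: 37.92
eef_pos: [513.5, -328.2, 206.7]
tcp_rot: [-3.141, -0.0, 1.65]
ft_force: [-9.6, 4.2, 18.6]
opening: 0.504
grip_force: 30.0
```

>>> carry_out:
  series:
    - [0, 0, -0.001, 0, 0.55]
    - [0, 0, -0.001, 0, 0.6]
    - [0, 0, -0.001, 0, 0.6]
    - [0, 0, -0.02, 0, 0.6]
    - [0, 0, -0.06, 0, 0.6]
    - [0, 0, -0.11, 0, 0.7]
    - [0, 0, -0.16, 0, 0.8]
    - [0.03, 0, -0.2, 0, 0.8]
    - [0.08, -0.04, -0.22, 0, 0.8]
    - [0.13, -0.08, -0.22, 0, 0.8]
    - [0.18, -0.12, -0.22, 0, 0.8]
    - [0.23, -0.12, -0.22, 0, 0.8]
    - [0.28, -0.12, -0.22, 0, 0.8]
    - [0.28, -0.12, -0.22, 0, 0.8]

```text
t: 39.67
eef_pos: [371.4, -56.5, 425.4]
tcp_rot: [3.14, 0.0, 1.654]
ft_force: [0.8, -0.2, -0.6]
opening: 0.801
grip_force: 0.0
```

```bash
python3 chk.py; python3 sinks.py|grep caddy; python3 - <<'E'
from h import *
a=cv2.resize(cv2.imread("scene3_raw.png")[255:365,340:470],None,fx=3.0,fy=3.0,interpolation=cv2.INTER_CUBIC)
t=cv2.imread("top3_raw.png"); b=cv2.resize(t[195:260,355:425],None,fx=5,fy=5,interpolation=cv2.INTER_CUBIC)
s=cv2.imread("scene3_raw.png");c=cv2.resize(s[120:230,200:320],None,fx=3,fy=3,interpolation=cv2.INTER_CUBIC)
H=335;f=lambda i:cv2.copyMakeBorder(i[:H],0,max(0,H-i.shape[0]),0,0,cv2.BORDER_CONSTANT)
b=cv2.copyMakeBorder(b[:250],0,0,0,0,cv2.BORDER_CONSTANT)
W=np.zeros((600,760,3),np.uint8);W[:330,:390]=a;W[:330,400:760]=c;W[335:585,:350]=b
W[335:585,360:760]=cv2.resize(t[140:215,180:300],(400,250),interpolation=cv2.INTER_CUBIC)
cv2.imwrite("pics/fin.png",W)
E
```

```text
top 102 z 39 c [ 530.1 -413.7] size [29. 87.] ang 1.1
top 158 z 42 c [ 512.  -327.8] size [45. 49.] ang 0.5
top 103 z 42 c [ 428.9 -345. ] size [50. 40.] ang 47.2
top 67 z 43 c [ 444.9 -430.9] size [64. 23.] ang 84.8
scene 362 z 43 c [ 512.  -327.8] size [51. 49.] ang 3.6
scene 508 z 38 c [ 527.7 -415. ] size [37. 94.] ang 0.8
scene 343 z 41 c [ 428.7 -348. ] size [55. 55.] ang 43.3
scene 509 z 40 c [ 441.  -431.8] size [42. 70.] ang 4.4
top caddy tab 166 [555. 195. 193.]
scene caddy tab 128 [543. 199. 201.]
```

View pics/fin.png

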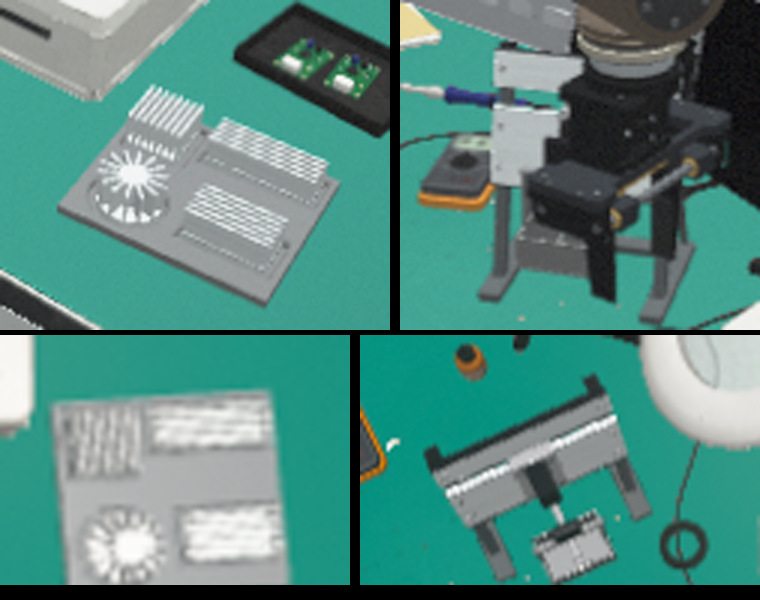

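```bash
python3 -c "
from h import *
print(env.job_done())"
```

```text
the job is handed in; nothing more can be done
None
```

I handed the job in at about 40 s on the robot's clock. By the camera checks, the bracket is seated in the groove, the caddy hangs level on its arm and all four heat sinks are down in their own nests. I never went near the tape roll or the spool, and the hand-in gave no verdict.

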